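Fetch a manifold block from behind two hose fittings

ROBOT

A 6-joint arm with a two-finger parallel gripper is mounted at the origin on the work surface. World frame = base frame: x ahead of the robot, y to its left, z up, the work surface at z = 0. Lengths are in m, angles in degrees, forces in N, time in s.
With the tool pointing down it reaches from about 0.35 to 0.875 m from the base axis. Payload 4.2 kg.
Tool frame: the origin (TCP) lies midway between the tips of the shut fingers; the grasp point (between the pads) lies 19 mm behind it (hold_point_z is the z of the grasp point in the tool frame, in m); z points along the fingers, y is the direction in which the jaws open and shut (so a half turn about z gives the same grasp; the last joint's range is limited). The gripper opens to 87 mm and grips with 3 to 60 N. Pads are 19 mm wide; open, the fingers measure 117 mm over their backs; the gripper's body (75 mm by 190 mm) begins 51 mm behind the grasp point.
Start: joints at [-60.871, 22.042, 0.453, 0, -68.411, -14.817], TCP at [0.155, -0.606, 0.191] pointing down, gripper open.
Joint ranges: [-179.83, 179.83], [-69.29, 118.12], [-61.27, 80.66], [-181.25, 117.63], [-171.15, -9.14], [-177.46, 177.46]. Speed limits (degrees/s): [159.86, 159.86, 180, 180, 180, 180].

INTERFACE

Orientations are given as a 3x3 rotation matrix whose columns are the frame's x, y, z axes.
In Python, from station import * gives the robot as it stands. The module is installed in compiled form; this text tells all that it offers.
- The arm moves only by the tool jog_arm, never from a script. Its argument "moves" is a list of rows, each a list of 7 numbers: the closure, from -1 (fully open) to 1 (shut), then the shift along the tool's x, y, z in m, then the turn, a rotation vector about the tool's x, y, z in rad. In form: [[gripper, x, y, z, wx, wy, wz], ...]. A call has exactly 10 rows; each row is the pose to reach, as a shift and turn from the pose commanded when the call began, along the tool's axes at that moment; what a row does not reach only later rows make up. A row lasts 1/12 s, in which the tool goes at most 41.7 mm and 7.16 degrees, less where a joint would pass 70% of its speed; a pose out of reach is approached as far as the arm can. A call with a gripper value outside its range is refused whole. The fingers move at their own pace and stop on an object; the grip force is fixed at half the most. Time passes only in rows, so rows that repeat a pose let the fingers close, or fill a call up. It gives the time, the measured TCP pose, the force and the opening at its end, in the units of the state.
- sense(): the state, without advancing time (a new reading comes with each control period).
- capture(name): name is "side" or "top" or "wrist"; returns a dict with "frame" (400x640x3 uint8, red, green, blue), "fov_y" (degrees; the focal length in pixels is half the picture's height over the tangent of half this angle, whatever the lens; pixels are square), "cx", "cy" (the principal point, pixels), "world_from_camera" (4x4, takes a point from camera to world coordinates). Camera axes: x right, y down, z forward; pixel columns grow to the right and rows downward; lengths in m; the calibration is good to about 2 mm. The wrist camera is an equidistant fisheye: a pixel r from the principal point sees the ray r / f radians off the axis. A picture is of the moment at which its call begins. There is no depth.
- finish_job(): hands the job in, once; it reports no verdict.
The state is a dict: "time_s": time; "joints": joint angles; "joint_velocities": joint speeds; "effort": joint torques, N m; "tcp_pos": TCP position; "ee_rot": TCP orientation; "wrist_force": force on the tool from outside, world axes, zero at the start; "moment": the same for the moment, N m; "gripper_width": opening from 0.0 (shut) to 1.0 (fully open).
Only numpy, scipy, OpenCV 4.12 (cv2) and the standard library are available. Lean on these libraries where they do the work, as an engineer would, in place of code of your own. Each camera call takes 0.05 s, during which the arm holds its last target.

TASK

The aluminium manifold block on the grey tray is wanted in the steel cradle, but the hose fitting and the coupler stand in its way: first stand both of them upright on the black rubber mat, then lay the block down flat inside the rim of the cradle, and only then stand the fitting and the coupler back on the tray, each upright on the very spot it came from. Set things down, do not drop them or tip them over, and leave the small ferrule and the brass plug on the tray and the little jar on the mat where they are.

Things in the scene. Friction and masses are not known exactly. Their poses are not given: they have to be found in the camera images.
- manifold: Aluminium manifold block, plain box 120 mm long (its y), 40 mm wide (its x), 40 mm high, 0.5 kg, dark ports on top; origin at the centre of its underside. Lies on the tray, length roughly along the tray's y; grip it across the 40 mm. Fitting and coupler stand 6 to 8 mm before its near (-x) face, so no finger fits there until they are gone; its far face is free.
- fitting: Bright steel hose fitting standing upright, 105 mm tall: hexagonal nut at the foot (48 mm over corners, up to 30 mm), shoulder 36 mm in diameter up to 44 mm, round tail 26 mm in diameter up to 105 mm. Origin at the centre of its underside. Grip the tail, closing along the tray's x: one finger passes above the block. Starts as the left or the right one of the two before the block.
- coupler: Dark steel quick coupler standing upright, 92 mm tall: round body 44 mm in diameter up to 50 mm with two bright bands, round top 34 mm in diameter from 50 to 92 mm. Origin at the centre of its underside. Grip the top, closing along the tray's x: one finger passes above the block. Stands beside the fitting, 60 mm between centres.
- rack: Fixed grey steel tray, 220 mm (its x) x 240 mm (its y), its floor 12 mm above its origin, with a rim 4 mm wide and 6 mm high round the edge. Origin at the centre of its underside, x away from the robot. The block lies at about x = +35 mm on it, the fitting and the coupler at x = -25 mm, y = +30 and -30 mm.
- mat: Fixed black rubber mat, 240 mm (its x) x 150 mm (its y), 4 mm thick, the side area; on the left or on the right of the tray. Origin at the centre of its underside.
- cradle: Fixed steel cradle on the other side of the tray from the mat: plate 100 mm (its x) by 190 mm (its y), 10 mm thick, origin at the centre of its underside, with a rim (top 18 mm above the origin) round an inside of 56 mm (x) by 136 mm (y). The block lies on the plate inside the rim, its length along the cradle's y, either way round.
- ferrule: Short steel tube, 32 mm in diameter, 28 mm high, standing near the near left corner of the tray (tray x about -72, y about +85 mm). Leave it alone. Origin at the centre of its underside.
- plug: Brass hexagonal plug, 32 mm over corners, 26 mm high, standing near the far right corner of the tray (tray x about +80, y about -90 mm). Leave it alone. Origin at the centre of its underside.
- jar: Small grey jar with a white cap, 36 mm in diameter, 50 mm high, standing near one corner of the mat (mat x about +85, y about +40 mm). Leave it alone. Origin at the centre of its underside.
Mind the look-alikes: they are no part of the job. What is shaped like the coupler but pink is not meant.

How it is judged:
By the outcome, as a careful person would: the job done as asked, in the order asked, and still so for the second after the job is handed in, with the robot touching nothing.
It also fails if it takes over 128 s, if anything falls off the work surface, if the arm or the gripper's body presses on something with over 40 N, if the wrist force passes 120 N, or if a joint passes its speed limit or range.

## Working session

There is one attempt and no reset: what is moved stays moved. The work goes in short steps, Python scripts to look and compute and a tool call to move; the robot and the scene stay as the last step left them, time stands still between calls to the robot, and variables do not carry over. Pictures are saved under pics/ and viewed, and the job is handed in when it is done.

Besides the shell and the picture viewer there is one more tool, called after "Call:" by a JSON object that holds its "name" and its "arguments", one argument or row to a line. jog_arm: Moves the arm, as the interface text tells. Its arguments: {"type":"object","properties":{"moves":{"type":"array"}},"required":["moves"]}

```bash
mkdir -p pics
python3 - <<'E'
from station import *
import cv2
s=sense();print(s)
for n in ["side","top","wrist"]:
    c=capture(n);cv2.imwrite(f"pics/{n}0.png",c["frame"][:,:,::-1]);print(n,c["fov_y"],c["cx"],c["cy"],c["world_from_camera"])
E
```

```text
{'time_s': 0.0, 'joints': array([-6.08715699e+01,  2.20907943e+01,  3.80795742e-01, -2.95774316e-02,
       -6.84122015e+01, -1.48137262e+01]), 'joint_velocities': array([ 0.00136892, -0.0508505 ,  0.03928745,  0.00427096,  0.04105222,
       -0.07282196]), 'effort': array([ 1.41848082e-03, -3.90661919e+01,  1.87402439e+01,  4.21969593e+00,
        1.10295473e-02, -1.91135400e-04]), 'tcp_pos': array([ 0.15435259, -0.60494684,  0.18956476]), 'ee_rot': array([[-9.68999356e-01, -2.47062472e-01, -6.18848536e-04],
       [-2.47063234e-01,  9.68997091e-01,  2.09667515e-03],
       [ 8.16526860e-05,  2.18457159e-03, -9.99997610e-01]]), 'wrist_force': array([-0.21643603, -0.67736224,  0.22245194]), 'moment': array([-0.00612855,  0.0456605 ,  0.00470583]), 'gripper_width': 1.0020311765629835}
side 42.92486140510755 326.4072325191375 193.24518923500972 [[-0.78818686 -0.35796023  0.50062555 -0.08124268]
 [-0.61533997  0.44399768 -0.65132387  0.87551615]
 [ 0.01087146 -0.82141983 -0.57022037  0.7711533 ]
 [ 0.          0.          0.          1.        ]]
top 44.51376679606527 318.55014646487416 208.8301693306724 [[-0.02047669 -0.99126924  0.1302536   0.43118513]
 [-0.99958531  0.02293628  0.01741089  0.0228513 ]
 [-0.02024642 -0.12984306 -0.99132783  1.2380656 ]
 [ 0.          0.          0.          1.        ]]
wrist 65.70646984690485 323.90655861942133 197.21887010576185 [[-0.24682267  0.93259938  0.26331913  0.08248778]
 [ 0.96905773  0.23686627  0.06943694 -0.62467933]
 [ 0.00238543  0.27231005 -0.9622066   0.38416094]
 [ 0.          0.          0.          1.        ]]
```

View pics/top0.png

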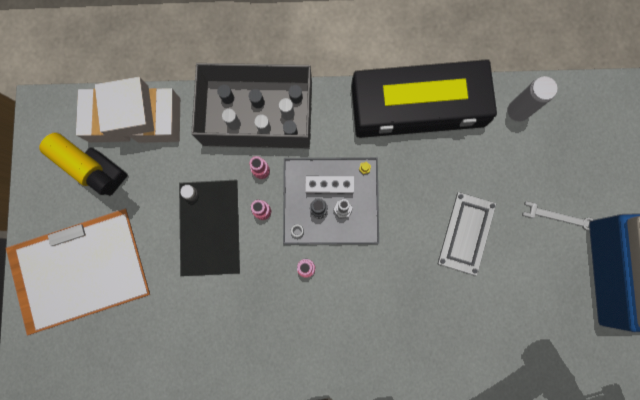

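View pics/side0.png

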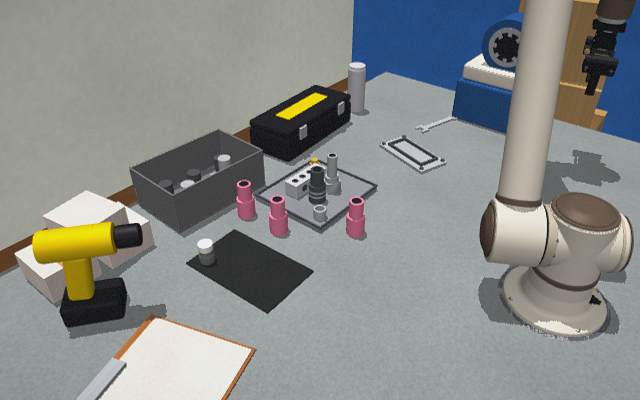

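View pics/wrist0.png

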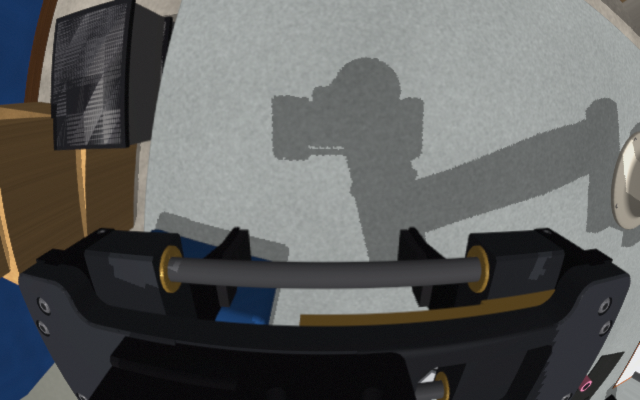

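```bash
cat > h.py <<'E'
import numpy as np, cv2
from station import *
def proj(c,P):
    T=np.linalg.inv(c["world_from_camera"]);P=np.atleast_2d(P)
    q=P@T[:3,:3].T+T[:3,3]; f=200/np.tan(np.radians(c["fov_y"]/2))
    if c.get("fish"):
        r=np.hypot(q[:,0],q[:,1]);th=np.arctan2(r,q[:,2]);k=f*th/np.maximum(r,1e-9)
        return np.c_[c["cx"]+k*q[:,0],c["cy"]+k*q[:,1]]
    return np.c_[c["cx"]+f*q[:,0]/q[:,2],c["cy"]+f*q[:,1]/q[:,2]]
def cap(n):
    c=capture(n);c["fish"]=n=="wrist";return c
def unproj(c,uv,z):
    W=c["world_from_camera"]; f=200/np.tan(np.radians(c["fov_y"]/2)); out=[]
    for u,v in np.atleast_2d(uv):
        x,y=(u-c["cx"])/f,(v-c["cy"])/f
        if c["fish"]:
            r=np.hypot(x,y); d=np.array([x/r*np.sin(r),y/r*np.sin(r),np.cos(r)]) if r>0 else np.array([0,0,1.])
        else: d=np.array([x,y,1.])
        d=W[:3,:3]@d; out.append(W[:3,3]+d*(z-W[2,3])/d[2])
    return np.array(out)
def crop(c,x0,y0,w,h,k,name):
    im=c["frame"][y0:y0+h,x0:x0+w,::-1]
    cv2.imwrite("pics/"+name,cv2.resize(im,None,fx=k,fy=k,interpolation=cv2.INTER_CUBIC))
E
python3 - <<'E'
from h import *
c=cap("top")
crop(c,275,150,110,100,6,"t_tray.png")
crop(c,170,170,80,115,5,"t_mat.png")
crop(c,430,185,75,95,6,"t_crad.png")
c=cap("side")
crop(c,230,140,155,105,5,"s_tray.png")
E
```

```text
(no output)
```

View pics/t_tray.png

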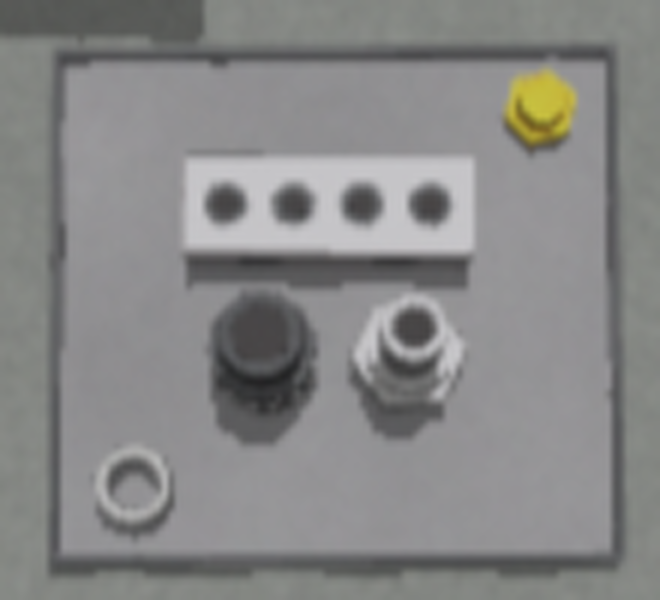

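View pics/t_mat.png

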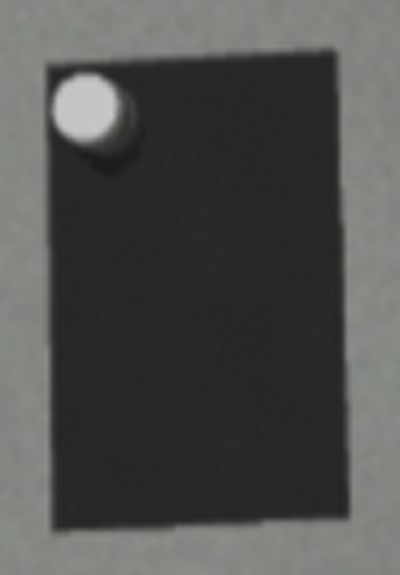

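View pics/t_crad.png

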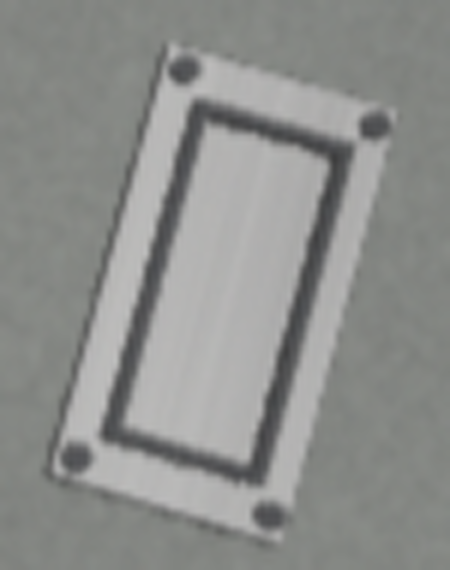

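View pics/s_tray.png

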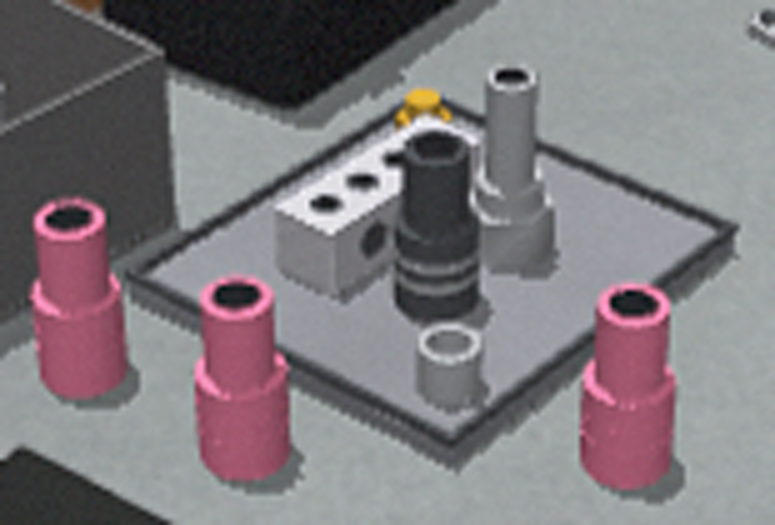

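```bash
cat >> h.py <<'E'
def px(pts,x0,y0,k): return (np.array(pts,float)+.5)/k-.5+np.array([x0,y0])
E
python3 - <<'E'
from h import *
np.set_printoptions(precision=4,suppress=True)
c=cap("top")
def show(n,pts,x0,y0,k,z):
    P=unproj(c,px(pts,x0,y0,k),z);print(n,z);print(P[:,:2],"mean",P[:,:2].mean(0))
    for i in range(len(P)):
        d=P[(i+1)%len(P)]-P[i];print("  edge",np.hypot(*d[:2]).round(4),np.degrees(np.arctan2(d[1],d[0])).round(2))
show("tray",[(56,48),(614,47),(621,560),(50,561)],275,150,6,.018)
show("block top",[(184,155),(474,155),(474,249),(184,249)],275,150,6,.052)
show("coupler top",[(263,332)],275,150,6,.104)
show("fitting top",[(415,329)],275,150,6,.117)
show("mat",[(48,65),(335,50),(349,516),(53,530)],170,170,5,.004)
show("jar",[(86,107)],170,170,5,.054)
show("plate",[(168,42),(396,112),(283,540),(52,476)],430,185,6,.010)
show("rim out",[(197,100),(381,147),(263,485),(103,438)],430,185,6,.018)
show("rim in",[(208,124),(333,160),(252,466),(124,431)],430,185,6,.010)
E
```

```text
tray 0.018
[[ 0.7257  0.1301]
 [ 0.7201 -0.1071]
 [ 0.5025 -0.1022]
 [ 0.5072  0.1351]] mean [0.6139 0.014 ]
  edge 0.2373 -91.35
  edge 0.2177 178.7
  edge 0.2373 88.86
  edge 0.2185 -1.3
block top 0.052
[[ 0.6711  0.0748]
 [ 0.6681 -0.0444]
 [ 0.629  -0.0433]
 [ 0.6318  0.0755]] mean [0.65   0.0157]
  edge 0.1193 -91.41
  edge 0.0392 178.29
  edge 0.1188 88.63
  edge 0.0392 -0.97
coupler top 0.104
[[0.5894 0.0429]] mean [0.5894 0.0429]
  edge 0.0 0.0
fitting top 0.117
[[ 0.5874 -0.016 ]] mean [ 0.5874 -0.016 ]
  edge 0.0 0.0
mat 0.004
[[0.6699 0.4027]
 [0.6742 0.2541]
 [0.4359 0.2467]
 [0.4319 0.3962]] mean [0.553  0.3249]
  edge 0.1487 -88.36
  edge 0.2384 -178.22
  edge 0.1495 91.5
  edge 0.238 1.57
jar 0.054
[[0.6387 0.3681]] mean [0.6387 0.3681]
  edge 0.0 0.0
plate 0.01
[[ 0.6284 -0.3085]
 [ 0.5964 -0.402 ]
 [ 0.4194 -0.3437]
 [ 0.4476 -0.2503]] mean [ 0.523  -0.3261]
  edge 0.0988 -108.91
  edge 0.1863 161.79
  edge 0.0976 73.21
  edge 0.19 -17.84
rim out 0.018
[[ 0.6023 -0.317 ]
 [ 0.5808 -0.392 ]
 [ 0.442  -0.3346]
 [ 0.4626 -0.2702]] mean [ 0.5219 -0.3284]
  edge 0.0781 -106.03
  edge 0.1502 157.51
  edge 0.0676 72.26
  edge 0.1473 -18.5
rim in 0.01
[[ 0.5931 -0.3232]
 [ 0.5767 -0.3744]
 [ 0.45   -0.3329]
 [ 0.4655 -0.281 ]] mean [ 0.5213 -0.3279]
  edge 0.0538 -107.8
  edge 0.1334 161.86
  edge 0.0542 73.34
  edge 0.1344 -18.3
```

Run:
```python
from h import *
np.set_printoptions(precision=4,suppress=True)
c=cap("side")
print("coup top",unproj(c,px([(437,147)],230,140,5),.104),"fit top",unproj(c,px([(512,77)],230,140,5),.117))
# outlines of predicted model on both views
def circ(x,y,z,r): t=np.linspace(0,2*np.pi,40);return np.c_[x+r*np.cos(t),y+r*np.sin(t),z+0*t]
def box(x,y,z,a,b,yaw):
    q=np.array([[a,b],[a,-b],[-a,-b],[-a,b],[a,b]])/2;t=np.radians(yaw);R=np.array([[np.cos(t),-np.sin(t)],[np.sin(t),np.cos(t)]])
    q=q@R.T;return np.c_[q+[x,y],[z]*5]
S=[circ(.588,-.0155,.117,.013),circ(.588,-.0155,.012,.024),circ(.5895,.044,.104,.017),circ(.5895,.044,.012,.022),box(.65,.0155,.052,.04,.12,-1.3),box(.65,.0155,.012,.04,.12,-1.3),box(.614,.014,.018,.22,.24,-1.3),
box(.522,-.327,.01,.1,.19,72),box(.522,-.327,.01,.056,.136,72),box(.553,.325,.004,.24,.15,1.6)]
for n,(x0,y0,w,h,k) in {"side":(230,140,155,105,5),"top":(275,150,110,100,6)}.items():
    c=cap(n);im=cv2.resize(c["frame"][:,:,::-1],None,fx=k,fy=k,interpolation=cv2.INTER_CUBIC)
    for s in S:
        p=(proj(c,s)+.5)*k-.5; cv2.polylines(im,[np.round(p).astype(int)],False,(0,0,255),1,cv2.LINE_AA)
    cv2.imwrite(f"pics/ov_{n}.png",im[y0*k:(y0+h)*k,x0*k:(x0+w)*k])
c=cap("top")
print("pinks",unproj(c,[(258,162),(261,204),(306,266)],.092))
print("bin near corners top",unproj(c,[(194,147),(310,147)],.08),unproj(c,[(355,137),(495,128)],.08))
```

```text
coup top [[0.5872 0.0453 0.104 ]] fit top [[ 0.5865 -0.0143  0.117 ]]
pinks [[0.6986 0.1861 0.092 ]
 [0.5965 0.1794 0.092 ]
 [0.4481 0.075  0.092 ]]
bin near corners top [[0.7427 0.3444 0.08  ]
 [0.7354 0.0609 0.08  ]] [[ 0.7576 -0.0491  0.08  ]
 [ 0.7711 -0.3887  0.08  ]]
```

View pics/ov_side.png

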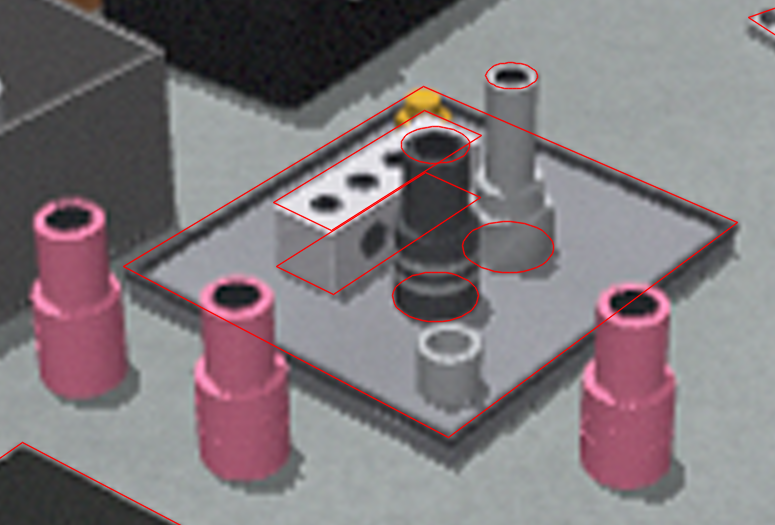

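View pics/ov_top.png

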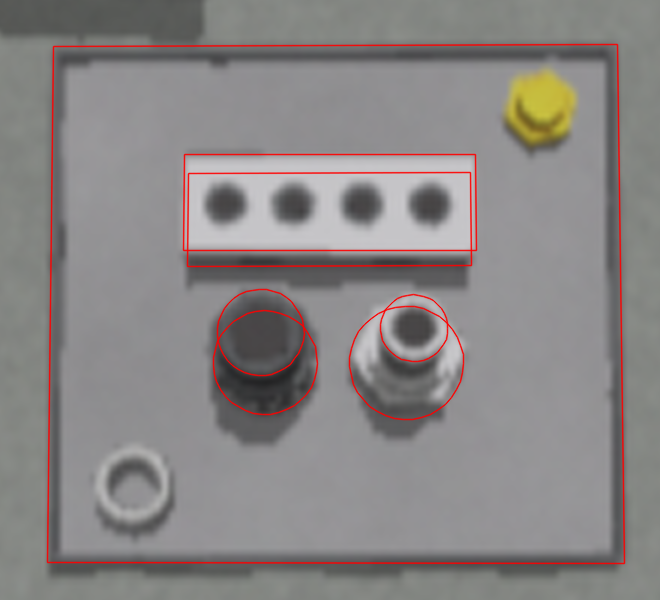

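```bash
cat >> h.py <<'E'
import json
F=[.03,.12,.25,.38,.5,.62,.75,.88,.97,1]
def load(): return json.load(open("cmd.json"))
def R2(psi):
    t=np.radians(psi);return np.array([[-np.sin(t),np.cos(t),0],[np.cos(t),np.sin(t),0],[0,0,-1]]).T
def plan(g,*targets):
    "targets (x,y,z,psi): one call each; prints total shift in tool axes and turn; stores the commanded pose"
    d=load()
    for x,y,z,psi in targets:
        R=R2(d[3]); s=np.round(R.T@(np.array([x,y,z])-d[:3]),3); w=round(-np.radians(psi-d[3]),3)
        rows=[[g]+[round(float(f*v),3) for v in s]+[0,0,round(f*w,3)] for f in F]
        print("shift",s,"turn",w);print(json.dumps(rows))
        d=list(np.array(d[:3])+R@s)+[d[3]-np.degrees(w)]
    json.dump(d,open("cmd.json","w"))
def chk():
    s=sense();d=load();R=s["ee_rot"]
    print("t",s["time_s"].__round__(2),"tcp-cmd mm",((s["tcp_pos"]-np.array(d[:3]))*1e3).round(1),"psi",np.degrees(np.arctan2(R[1,1],R[0,1])).round(2),"cmd",np.round(d,4),"F",s["wrist_force"].round(2),"w",round(s["gripper_width"]*87,1))
E
echo "[0.155,-0.606,0.191,104.312]" > cmd.json
python3 -c "
from h import *
chk(); plan(-1,(.38,-.32,.215,142),(.587,-.015,.215,178.7),(.587,-.015,.066,178.7))"
```

```text
t 0.5 tcp-cmd mm [-0.5  0.4 -0.4] psi 104.31 cmd [  0.155  -0.606   0.191 104.312] F [ 0.55  0.08 -0.58] w 87.0
shift [-0.289  0.222 -0.024] turn -0.658
[[-1, -0.009, 0.007, -0.001, 0, 0, -0.02], [-1, -0.035, 0.027, -0.003, 0, 0, -0.079], [-1, -0.072, 0.056, -0.006, 0, 0, -0.164], [-1, -0.11, 0.084, -0.009, 0, 0, -0.25], [-1, -0.144, 0.111, -0.012, 0, 0, -0.329], [-1, -0.179, 0.138, -0.015, 0, 0, -0.408], [-1, -0.217, 0.167, -0.018, 0, 0, -0.494], [-1, -0.254, 0.195, -0.021, 0, 0, -0.579], [-1, -0.28, 0.215, -0.023, 0, 0, -0.638], [-1, -0.289, 0.222, -0.024, 0, 0, -0.658]]
shift [-0.367  0.024  0.   ] turn -0.64
[[-1, -0.011, 0.001, 0.0, 0, 0, -0.019], [-1, -0.044, 0.003, 0.0, 0, 0, -0.077], [-1, -0.092, 0.006, 0.0, 0, 0, -0.16], [-1, -0.139, 0.009, 0.0, 0, 0, -0.243], [-1, -0.183, 0.012, 0.0, 0, 0, -0.32], [-1, -0.228, 0.015, 0.0, 0, 0, -0.397], [-1, -0.275, 0.018, 0.0, 0, 0, -0.48], [-1, -0.323, 0.021, 0.0, 0, 0, -0.563], [-1, -0.356, 0.023, 0.0, 0, 0, -0.621], [-1, -0.367, 0.024, 0.0, 0, 0, -0.64]]
shift [-0.     0.     0.149] turn -0.0
[[-1, -0.0, 0.0, 0.004, 0, 0, -0.0], [-1, -0.0, 0.0, 0.018, 0, 0, -0.0], [-1, -0.0, 0.0, 0.037, 0, 0, -0.0], [-1, -0.0, 0.0, 0.057, 0, 0, -0.0], [-1, -0.0, 0.0, 0.074, 0, 0, -0.0], [-1, -0.0, 0.0, 0.092, 0, 0, -0.0], [-1, -0.0, 0.0, 0.112, 0, 0, -0.0], [-1, -0.0, 0.0, 0.131, 0, 0, -0.0], [-1, -0.0, 0.0, 0.145, 0, 0, -0.0], [-1, -0.0, 0.0, 0.149, 0, 0, -0.0]]
```

Call:
{"name": "jog_arm", "arguments": {
  "moves": [
    [-1,-0.02,0.015,-0.002,0,0,-0.05],
    [-1,-0.05,0.038,-0.005,0,0,-0.12],
    [-1,-0.08,0.061,-0.008,0,0,-0.19],
    [-1,-0.11,0.084,-0.011,0,0,-0.26],
    [-1,-0.14,0.107,-0.014,0,0,-0.33],
    [-1,-0.172,0.132,-0.017,0,0,-0.4],
    [-1,-0.204,0.157,-0.02,0,0,-0.47],
    [-1,-0.236,0.182,-0.022,0,0,-0.54],
    [-1,-0.265,0.204,-0.024,0,0,-0.61],
    [-1,-0.289,0.222,-0.024,0,0,-0.658]
  ]
}}

```text
time_s: 1.33
tcp_pos: [0.3811, -0.3171, 0.2156]
ee_rot: [[-0.612, -0.791, 0.002], [-0.791, 0.612, -0.001], [-0.001, -0.002, -1.0]]
wrist_force: [0.6, -0.2, -0.2]
gripper_width: 0.999
```

Call:
{"name": "jog_arm", "arguments": {
  "moves": [
    [-1,-0.03,0.002,0,0,0,-0.06],
    [-1,-0.07,0.004,0,0,0,-0.13],
    [-1,-0.11,0.007,0,0,0,-0.2],
    [-1,-0.15,0.01,0,0,0,-0.27],
    [-1,-0.19,0.012,0,0,0,-0.34],
    [-1,-0.23,0.015,0,0,0,-0.41],
    [-1,-0.27,0.018,0,0,0,-0.48],
    [-1,-0.31,0.02,0,0,0,-0.55],
    [-1,-0.345,0.022,0,0,0,-0.61],
    [-1,-0.367,0.024,0,0,0,-0.64]
  ]
}}

```text
time_s: 2.17
tcp_pos: [0.5884, -0.0121, 0.2145]
ee_rot: [[-0.018, -1.0, 0.001], [-1.0, 0.018, 0.0], [-0.0, -0.001, -1.0]]
wrist_force: [1.0, -0.4, -0.0]
gripper_width: 0.998
```

```bash
echo "[0.587,-0.015,0.215,178.7]" > cmd.json
python3 -c "
from h import *
chk();c=cap('wrist');cv2.imwrite('pics/w1.png',c['frame'][:,:,::-1])
print(proj(c,[[.587,-.015,.117],[.588,.044,.104]]))"
```

```text
t 2.17 tcp-cmd mm [ 1.4  2.9 -0.5] psi 178.96 cmd [ 5.870e-01 -1.500e-02  2.150e-01  1.787e+02] F [ 0.96 -0.37 -0.01] w 86.9
[[325.64341889 186.98714182]
 [325.56411315 237.687902  ]]
```

View pics/w1.png

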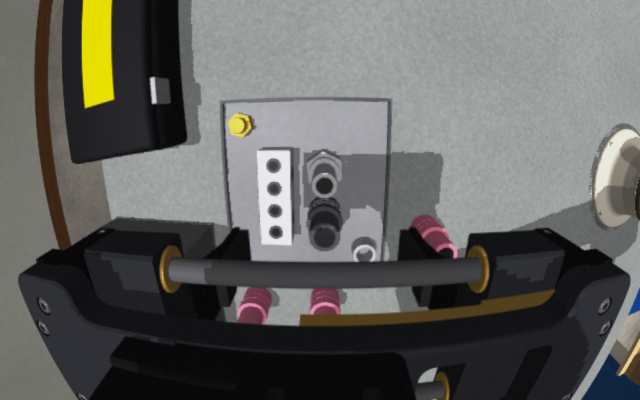

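Call:
{"name": "jog_arm", "arguments": {
  "moves": [
    [-1,0,0,0,0,0,0],
    [-1,0,0,0.015,0,0,0],
    [-1,0,0,0.035,0,0,0],
    [-1,0,0,0.055,0,0,0],
    [-1,0,0,0.075,0,0,0],
    [-1,0,0,0.095,0,0,0],
    [-1,0,0,0.115,0,0,0],
    [-1,0,0,0.132,0,0,0],
    [-1,0,0,0.144,0,0,0],
    [-1,0,0,0.149,0,0,0]
  ]
}}

```text
time_s: 3.05
tcp_pos: [0.5846, -0.0163, 0.0639]
ee_rot: [[-0.025, -1.0, -0.004], [-1.0, 0.025, -0.001], [0.001, 0.004, -1.0]]
wrist_force: [0.4, -0.1, 0.4]
gripper_width: 1.0
```

```bash
echo "[0.587,-0.015,0.066,178.7]" > cmd.json
python3 -c "
from h import *
chk();c=cap('side');crop(c,230,100,155,145,5,'s2.png');print(sense()['joints']);
c=cap('wrist');crop(c,200,100,250,200,3,'w2.png')"
```

```text
t 3.05 tcp-cmd mm [-2.4 -1.3 -2.1] psi 178.57 cmd [ 5.870e-01 -1.500e-02  6.600e-02  1.787e+02] F [ 0.38 -0.06  0.43] w 87.0
[ 1.42543016e+01  2.51313877e+01 -1.46261835e+01 -2.58383266e-02
 -5.04630732e+01 -1.56568997e+01]
```

View pics/s2.png

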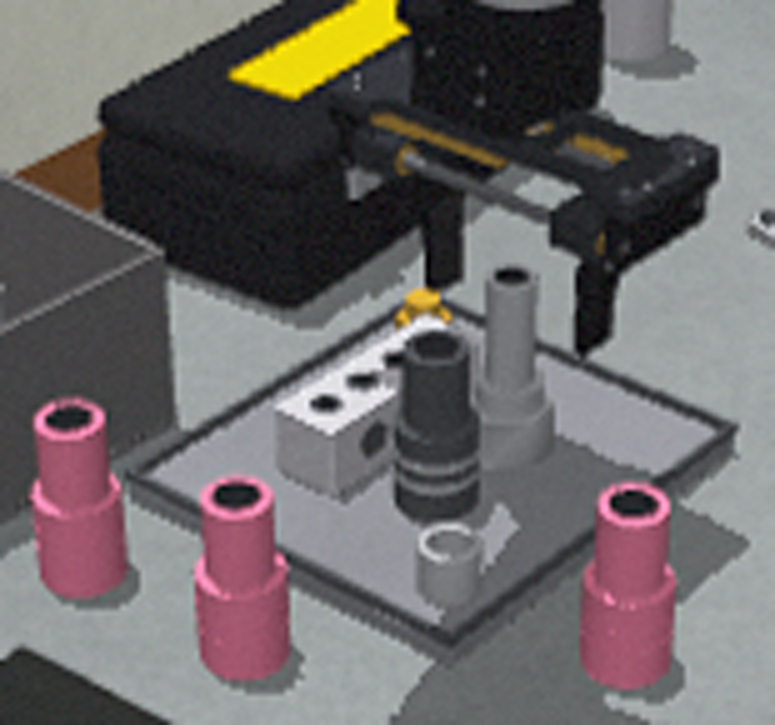

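View pics/w2.png

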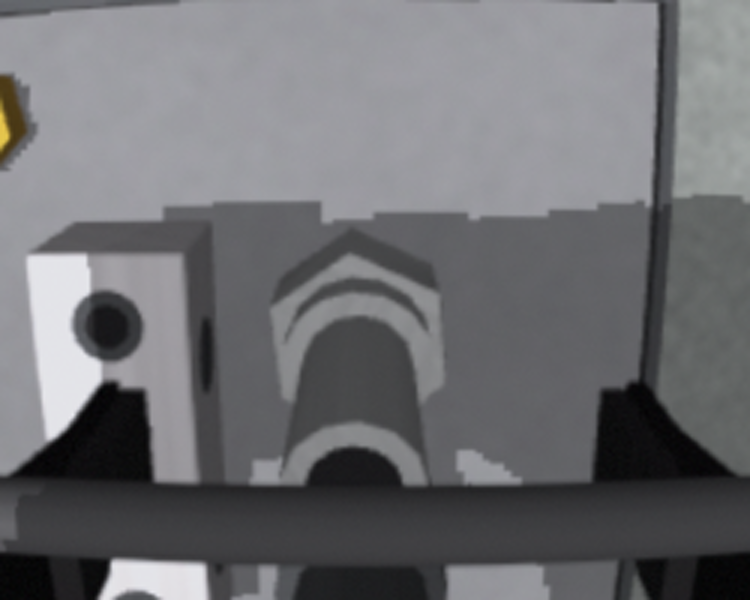

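```bash
python3 -c "
from h import *
chk();c=cap('side')
p=[[.585-.0435-.0075,-.016,.064],[.585+.0435+.0075,-.016,.064],[.587,-.015,.066]]
q=(proj(c,p)-[230,100]+.5)*5-.5;print(q)
c=cap('wrist');print((proj(c,p)-[200,100]+.5)*3-.5)
s=sense();print(s['tcp_pos'],s['ee_rot'])
"
```

```text
t 3.15 tcp-cmd mm [-1.3 -0.9 -0.9] psi 178.61 cmd [ 5.870e-01 -1.500e-02  6.600e-02  1.787e+02] F [-0.23  0.37  0.7 ] w 86.8
[[594.23442033 398.93551486]
 [437.77883298 332.41777058]
 [510.31684334 361.27113304]]
[[602.32202715 368.40635217]
 [160.09439668 378.58133969]
 [372.55914497 382.58441702]]
[ 0.58713812 -0.01543102  0.06663818] [[-2.34423465e-02 -9.99724027e-01  1.52533326e-03]
 [-9.99725190e-01  2.34423648e-02 -5.84512597e-06]
 [-2.99139058e-05 -1.52505110e-03 -9.99998837e-01]]
```

```bash
python3 -c "
from h import *
chk();c=cap('side');crop(c,230,100,155,145,5,'s3.png')
"
```

```text
t 3.25 tcp-cmd mm [ 0.1 -0.4  0.6] psi 178.66 cmd [ 5.870e-01 -1.500e-02  6.600e-02  1.787e+02] F [-0.31  0.21  0.99] w 87.0
```

View pics/s3.png

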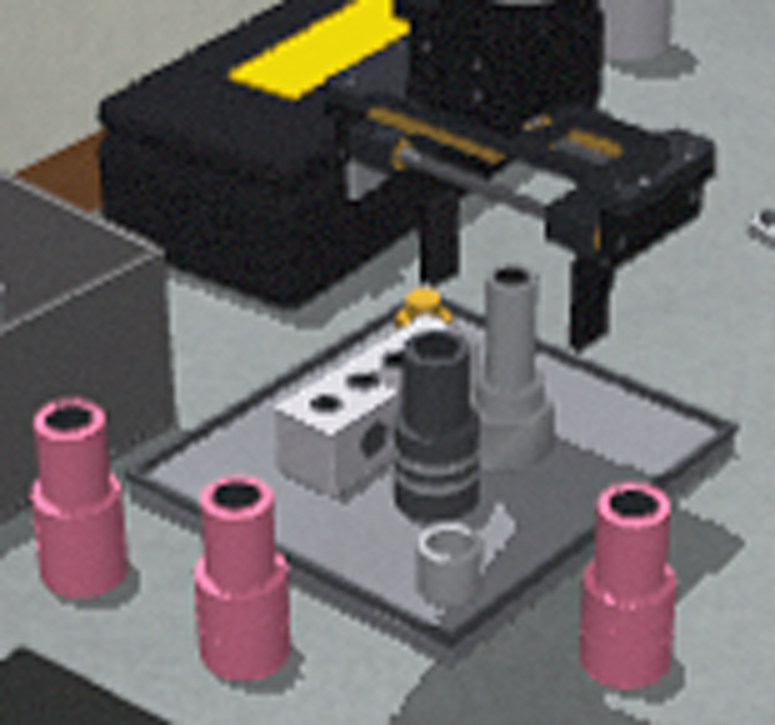

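```bash
python3 -c "
from h import *
np.set_printoptions(precision=0,suppress=True)
c=cap('side');w=cap('wrist')
for y in (-.015,-.035,-.055):
  for z in (.066,.08,.095):
    p=[[.587-.051,y,z],[.587+.051,y,z]]
    print(y,z,((proj(c,p)-[230,100]+.5)*5-.5).ravel(),((proj(w,p)-[200,100]+.5)*3-.5).ravel())
print((proj(w,[[.587,-.015,.117],[.574,-.015,.117],[.6,-.015,.117],[.587,-.028,.117]])-[200,100]+.5)*3-.5)
"
```

```text
-0.015 0.066 [590. 395. 434. 329.] [598. 372. 154. 382.]
-0.015 0.08 [591. 372. 434. 306.] [613. 395. 140. 405.]
-0.015 0.095 [592. 347. 434. 281.] [630. 423. 123. 434.]
-0.035 0.066 [613. 379. 457. 313.] [603. 288. 146. 298.]
-0.035 0.08 [614. 355. 457. 291.] [618. 306. 131. 317.]
-0.035 0.095 [615. 330. 457. 266.] [637. 329. 112. 340.]
-0.055 0.066 [635. 362. 480. 298.] [606. 200. 139. 210.]
-0.055 0.08 [637. 339. 481. 276.] [622. 212. 122. 223.]
-0.055 0.095 [638. 314. 481. 251.] [643. 227. 101. 240.]
[[376. 484.]
 [451. 482.]
 [302. 485.]
 [375. 416.]]
```

Call:
{"name": "jog_arm", "arguments": {
  "moves": [
    [-0.5,0,0,0,0,0,0],
    [-0.2,0,0,0,0,0,0],
    [0,0,0,0,0,0,0],
    [0.2,0,0,0,0,0,0],
    [0.3,0,0,0,0,0,0],
    [0.3,0,0,0,0,0,0],
    [0.3,0,0,0,0,0,0],
    [0.3,0,0,0,0,0,0],
    [0.3,0,0,0,0,0,0],
    [0.3,0,0,0,0,0,0]
  ]
}}

```text
time_s: 4.23
tcp_pos: [0.5867, -0.015, 0.0656]
ee_rot: [[-0.023, -1.0, 0.0], [-1.0, 0.023, 0.0], [-0.0, -0.0, -1.0]]
wrist_force: [-0.5, -0.1, 0.2]
gripper_width: 0.379
```

```bash
python3 -c "
from h import *
chk();c=cap('side');crop(c,230,100,155,145,5,'s4.png')
"
```

```text
t 4.23 tcp-cmd mm [-0.3  0.  -0.4] psi 178.68 cmd [ 5.870e-01 -1.500e-02  6.600e-02  1.787e+02] F [-0.45 -0.14  0.23] w 33.0
```

View pics/s4.png

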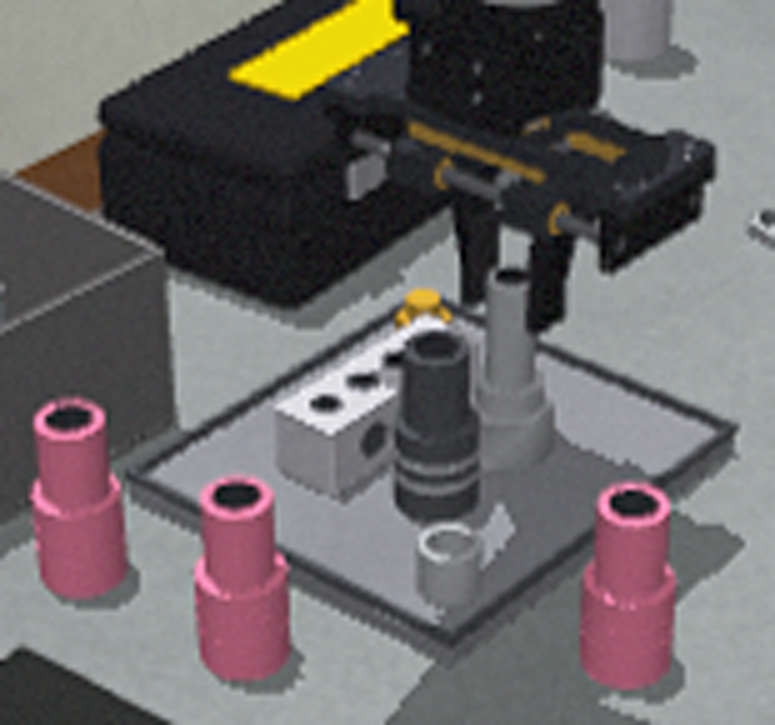

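```bash
python3 -c "
from h import *
chk();c=cap('side');crop(c,300,130,70,70,10,'s5.png')
c=cap('wrist');crop(c,220,130,200,150,4,'w5.png')
c=cap('top');crop(c,290,130,110,100,6,'t5.png')
"
```

```text
t 4.28 tcp-cmd mm [-0.3 -0.  -0.4] psi 178.69 cmd [ 5.870e-01 -1.500e-02  6.600e-02  1.787e+02] F [ 0.25 -1.1   0.25] w 32.1
```

View pics/s5.png

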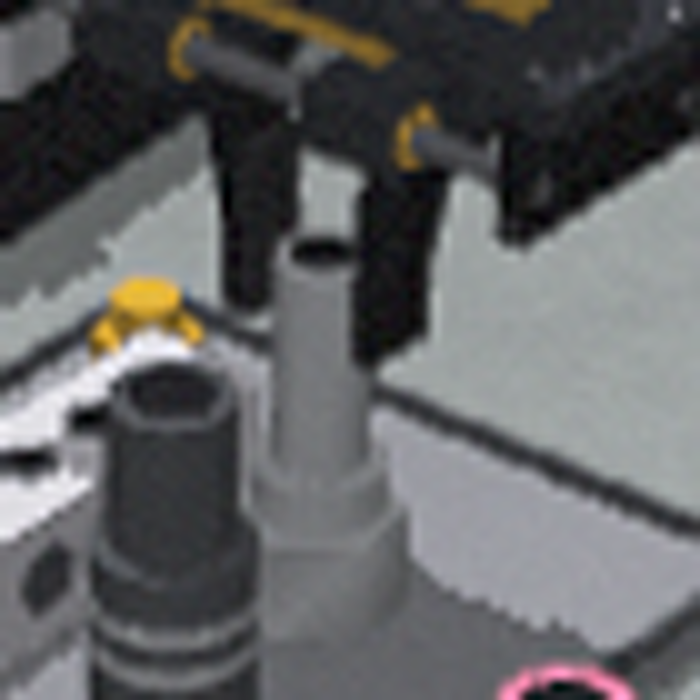

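View pics/w5.png

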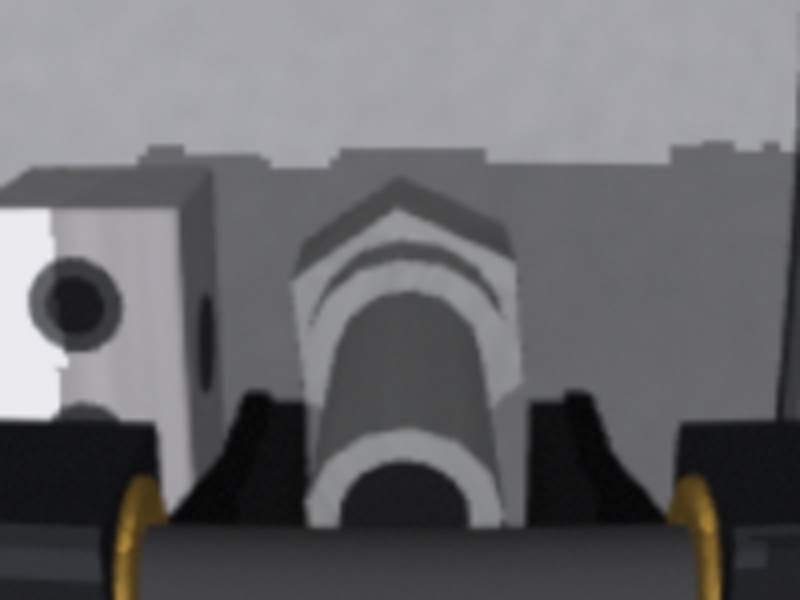

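```bash
python3 -c "
import station
print([n for n in dir(station) if not n.startswith('__')])
print(getattr(station,'hold_point_z',None))
"
```

```text
['PlanningError', 'capture', 'finish_job', 'hold_point_z', 'sense']
-0.0187
```

View pics/t5.png

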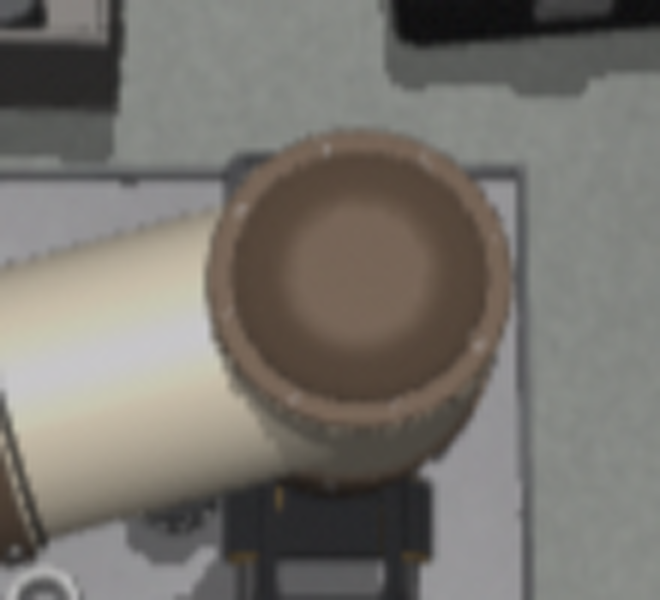

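Call:
{"name": "jog_arm", "arguments": {
  "moves": [
    [0.3,0,0,0.002,0,0,0],
    [0.3,0,0,0.004,0,0,0],
    [0.3,0,0,0.006,0,0,0],
    [0.3,0,0,0.008,0,0,0],
    [0.3,0,0,0.008,0,0,0],
    [0.5,0,0,0.008,0,0,0],
    [0.7,0,0,0.008,0,0,0],
    [1,0,0,0.008,0,0,0],
    [1,0,0,0.008,0,0,0],
    [1,0,0,0.008,0,0,0]
  ]
}}

```text
time_s: 5.27
tcp_pos: [0.5868, -0.0149, 0.0576]
ee_rot: [[-0.023, -1.0, 0.0], [-1.0, 0.023, 0.0], [-0.0, -0.0, -1.0]]
wrist_force: [0.9, -1.0, -1.4]
gripper_width: 0.29
```

Call:
{"name": "jog_arm", "arguments": {
  "moves": [
    [1,0,0,0,0,0,0],
    [1,0,0,0,0,0,0],
    [1,0,0,-0.002,0,0,0],
    [1,0,0,-0.004,0,0,0],
    [1,0,0,-0.007,0,0,0],
    [1,0,0,-0.01,0,0,0],
    [1,0,0,-0.014,0,0,0],
    [1,0,0,-0.018,0,0,0],
    [1,0,0,-0.02,0,0,0],
    [1,0,0,-0.02,0,0,0]
  ]
}}

```text
time_s: 6.1
tcp_pos: [0.5871, -0.0149, 0.0785]
ee_rot: [[-0.023, -1.0, 0.002], [-1.0, 0.023, 0.0], [-0.0, -0.002, -1.0]]
wrist_force: [0.5, -0.8, -2.6]
gripper_width: 0.293
```

```bash
echo "[0.587,-0.015,0.078,178.7]" > cmd.json; python3 -c "
from h import *
chk();c=cap('side');crop(c,300,130,70,70,10,'s6.png')
c=cap('wrist');crop(c,220,130,200,150,4,'w6.png')
"
```

```text
t 6.1 tcp-cmd mm [0.1 0.1 0.5] psi 178.69 cmd [ 5.870e-01 -1.500e-02  7.800e-02  1.787e+02] F [ 0.46 -0.76 -2.62] w 25.4
```

View pics/s6.png

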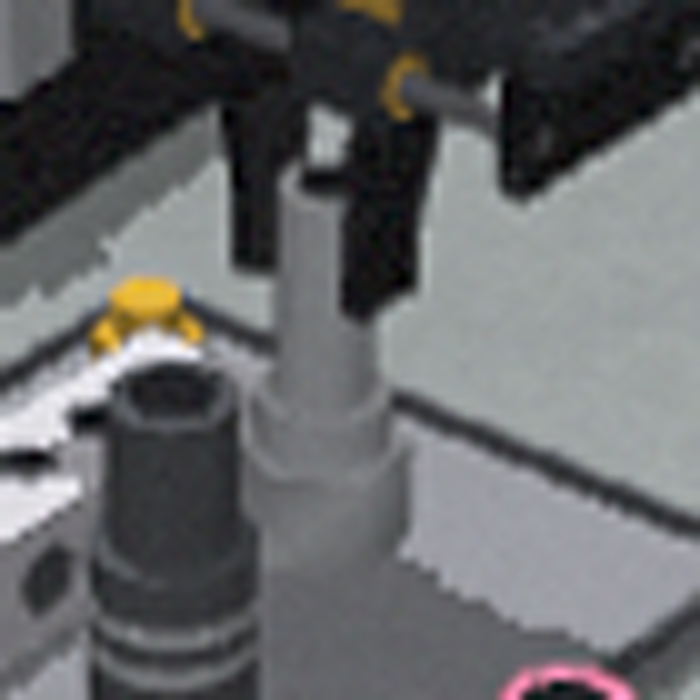

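View pics/w6.png

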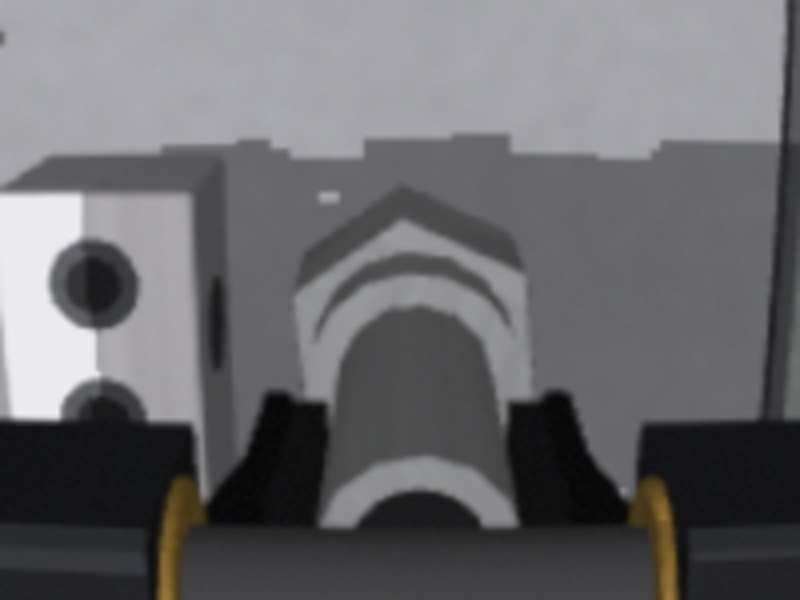

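```bash
python3 -c "
from h import *
plan(1,(.587,-.015,.20,178.7),(.54,.18,.20,178.7),(.49,.36,.20,178.7),(.49,.36,.056,178.7))" | grep shift
```

```text
shift [ 0.     0.    -0.122] turn -0.0
shift [-0.194  0.051  0.   ] turn -0.0
shift [-0.179  0.054  0.   ] turn -0.0
shift [0.    0.    0.144] turn -0.0
```

Call:
{"name": "jog_arm", "arguments": {
  "moves": [
    [1,0,0,-0.006,0,0,0],
    [1,0,0,-0.018,0,0,0],
    [1,0,0,-0.033,0,0,0],
    [1,0,0,-0.048,0,0,0],
    [1,0,0,-0.063,0,0,0],
    [1,0,0,-0.078,0,0,0],
    [1,0,0,-0.093,0,0,0],
    [1,0,0,-0.108,0,0,0],
    [1,0,0,-0.118,0,0,0],
    [1,0,0,-0.122,0,0,0]
  ]
}}

```text
time_s: 7.03
tcp_pos: [0.5875, -0.0149, 0.2017]
ee_rot: [[-0.023, -1.0, 0.003], [-1.0, 0.023, 0.0], [-0.0, -0.003, -1.0]]
wrist_force: [0.7, -0.1, -1.9]
gripper_width: 0.288
```

Call:
{"name": "jog_arm", "arguments": {
  "moves": [
    [1,-0.006,0.002,0,0,0,0],
    [1,-0.02,0.006,0,0,0,0],
    [1,-0.04,0.011,0,0,0,0],
    [1,-0.062,0.017,0,0,0,0],
    [1,-0.084,0.023,0,0,0,0],
    [1,-0.106,0.028,0,0,0,0],
    [1,-0.128,0.034,0,0,0,0],
    [1,-0.15,0.04,0,0,0,0],
    [1,-0.172,0.045,0,0,0,0],
    [1,-0.194,0.051,0,0,0,0]
  ]
}}

```text
time_s: 7.87
tcp_pos: [0.5388, 0.1812, 0.1982]
ee_rot: [[-0.023, -1.0, -0.002], [-1.0, 0.023, -0.001], [0.001, 0.002, -1.0]]
wrist_force: [-0.4, -0.3, -2.8]
gripper_width: 0.29
```

Call:
{"name": "jog_arm", "arguments": {
  "moves": [
    [1,-0.022,0.007,0,0,0,0],
    [1,-0.044,0.014,0,0,0,0],
    [1,-0.066,0.02,0,0,0,0],
    [1,-0.088,0.027,0,0,0,0],
    [1,-0.11,0.033,0,0,0,0],
    [1,-0.132,0.04,0,0,0,0],
    [1,-0.152,0.046,0,0,0,0],
    [1,-0.167,0.05,0,0,0,0],
    [1,-0.176,0.053,0,0,0,0],
    [1,-0.179,0.054,0,0,0,0]
  ]
}}

```text
time_s: 8.7
tcp_pos: [0.4894, 0.3614, 0.1987]
ee_rot: [[-0.022, -1.0, -0.001], [-1.0, 0.022, -0.001], [0.001, 0.001, -1.0]]
wrist_force: [-0.2, -1.1, -4.0]
gripper_width: 0.29
```

Call:
{"name": "jog_arm", "arguments": {
  "moves": [
    [1,0,0,0.006,0,0,0],
    [1,0,0,0.02,0,0,0],
    [1,0,0,0.04,0,0,0],
    [1,0,0,0.06,0,0,0],
    [1,0,0,0.08,0,0,0],
    [1,0,0,0.1,0,0,0],
    [1,0,0,0.118,0,0,0],
    [1,0,0,0.132,0,0,0],
    [1,0,0,0.141,0,0,0],
    [1,0,0,0.144,0,0,0]
  ]
}}

```text
time_s: 9.53
tcp_pos: [0.4897, 0.3584, 0.0536]
ee_rot: [[-0.025, -1.0, -0.003], [-1.0, 0.025, -0.003], [0.003, 0.003, -1.0]]
wrist_force: [0.2, -0.2, -3.1]
gripper_width: 0.287
```

```bash
python3 -c "
from h import *
chk();c=cap('side');crop(c,150,140,190,170,4,'s7.png')
c=cap('wrist');cv2.imwrite('pics/w7.png',c['frame'][:,:,::-1])
"
```

```text
t 9.53 tcp-cmd mm [-0.8 -1.9 -2.4] psi 178.59 cmd [4.905e-01 3.603e-01 5.600e-02 1.787e+02] F [ 0.24 -0.15 -3.06] w 25.0
```

View pics/s7.png

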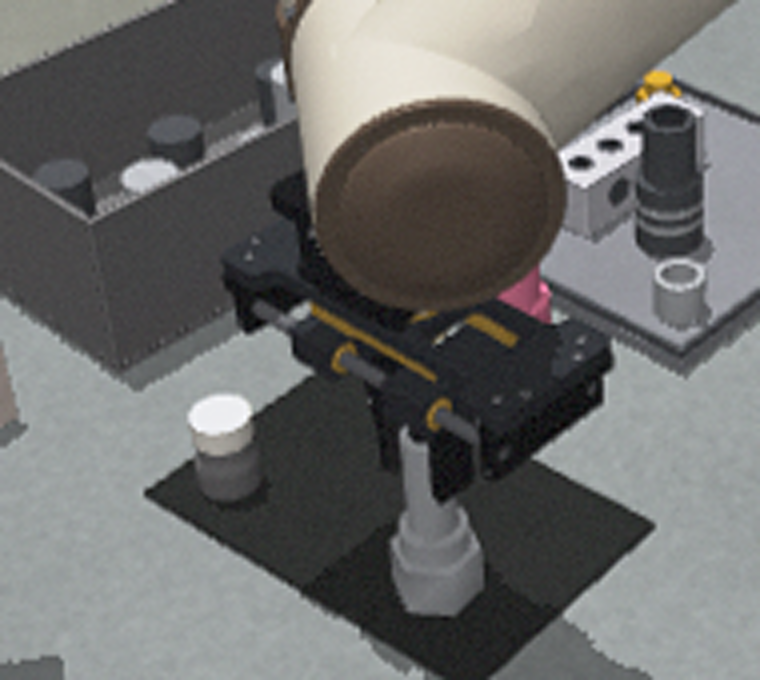

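View pics/w7.png

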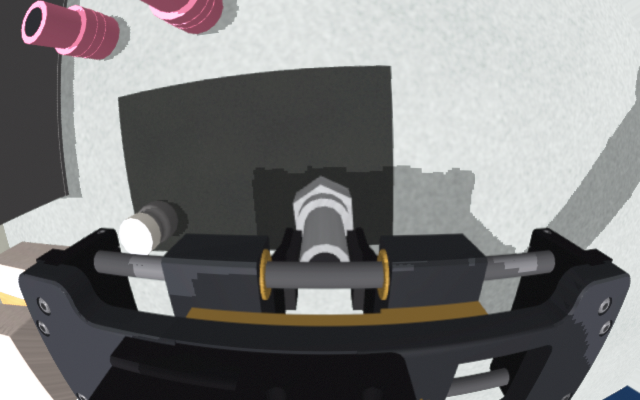

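Call:
{"name": "jog_arm", "arguments": {
  "moves": [
    [1,0,0,0,0,0,0],
    [1,0,0,0,0,0,0],
    [1,0,0,0.001,0,0,0],
    [1,0,0,0.002,0,0,0],
    [1,0,0,0.003,0,0,0],
    [1,0,0,0.004,0,0,0],
    [1,0,0,0.005,0,0,0],
    [1,0,0,0.005,0,0,0],
    [1,0,0,0.005,0,0,0],
    [1,0,0,0.005,0,0,0]
  ]
}}

```text
time_s: 10.47
tcp_pos: [0.4903, 0.3603, 0.0506]
ee_rot: [[-0.023, -1.0, 0.0], [-1.0, 0.023, -0.0], [0.0, -0.0, -1.0]]
wrist_force: [0.1, -0.5, -4.0]
gripper_width: 0.293
```

Call:
{"name": "jog_arm", "arguments": {
  "moves": [
    [1,0,0,0,0,0,0],
    [1,0,0,0.001,0,0,0],
    [1,0,0,0.001,0,0,0],
    [1,0,0,0.001,0,0,0],
    [1,0,0,0.001,0,0,0],
    [1,0,0,0.001,0,0,0],
    [1,0,0,0.001,0,0,0],
    [1,0,0,0.001,0,0,0],
    [1,0,0,0.001,0,0,0],
    [1,0,0,0.001,0,0,0]
  ]
}}

```text
time_s: 11.3
tcp_pos: [0.4902, 0.3603, 0.0496]
ee_rot: [[-0.023, -1.0, -0.0], [-1.0, 0.023, -0.0], [0.0, 0.0, -1.0]]
wrist_force: [0.4, 0.9, -3.2]
gripper_width: 0.29
```

Call:
{"name": "jog_arm", "arguments": {
  "moves": [
    [1,0,0,0,0,0,0],
    [1,0,0,0.001,0,0,0],
    [1,0,0,0.001,0,0,0],
    [1,0,0,0.001,0,0,0],
    [1,0,0,0.001,0,0,0],
    [1,0,0,0.001,0,0,0],
    [1,0,0,0.001,0,0,0],
    [1,0,0,0.001,0,0,0],
    [1,0,0,0.001,0,0,0],
    [1,0,0,0.001,0,0,0]
  ]
}}

```text
time_s: 12.13
tcp_pos: [0.4907, 0.3606, 0.0494]
ee_rot: [[-0.023, -1.0, 0.001], [-1.0, 0.023, 0.001], [-0.001, -0.001, -1.0]]
wrist_force: [-0.6, -0.8, 5.2]
gripper_width: 0.288
```

```bash
python3 -c "
from h import *
chk();c=cap('side');crop(c,200,200,110,110,6,'s8.png')
"
```

```text
t 12.13 tcp-cmd mm [ 0.2  0.3 -6.6] psi 178.7 cmd [4.905e-01 3.603e-01 5.600e-02 1.787e+02] F [-0.65 -0.83  5.21] w 25.1
```

View pics/s8.png

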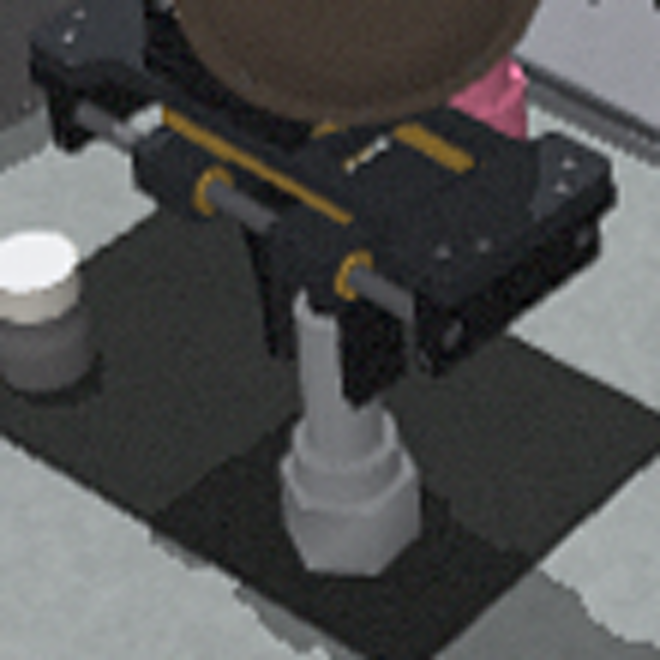

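Call:
{"name": "jog_arm", "arguments": {
  "moves": [
    [0.5,0,0,0,0,0,0],
    [0.3,0,0,0,0,0,0],
    [0,0,0,0,0,0,0],
    [-0.3,0,0,0,0,0,0],
    [-0.5,0,0,0,0,0,0],
    [-0.5,0,0,-0.005,0,0,0],
    [-0.5,0,0,-0.015,0,0,0],
    [-0.5,0,0,-0.035,0,0,0],
    [-0.5,0,0,-0.055,0,0,0],
    [-0.5,0,0,-0.075,0,0,0]
  ]
}}

```text
time_s: 13.02
tcp_pos: [0.4904, 0.3604, 0.1254]
ee_rot: [[-0.023, -1.0, 0.001], [-1.0, 0.023, 0.0], [-0.0, -0.001, -1.0]]
wrist_force: [0.0, 0.7, 0.2]
gripper_width: 0.739
```

Call:
{"name": "jog_arm", "arguments": {
  "moves": [
    [-0.5,0,0,-0.02,0,0,0],
    [-0.8,0,0,-0.04,0,0,0],
    [-1,0,0,-0.055,0,0,0],
    [-1,0,0,-0.066,0,0,0],
    [-1,0.01,-0.003,-0.07,0,0,0],
    [-1,0.035,-0.01,-0.07,0,0,0],
    [-1,0.065,-0.02,-0.07,0,0,0],
    [-1,0.095,-0.029,-0.07,0,0,0],
    [-1,0.125,-0.038,-0.07,0,0,0],
    [-1,0.155,-0.047,-0.07,0,0,0]
  ]
}}

```text
time_s: 13.85
tcp_pos: [0.5333, 0.202, 0.1931]
ee_rot: [[-0.023, -1.0, -0.001], [-1.0, 0.023, -0.001], [0.001, 0.001, -1.0]]
wrist_force: [0.4, 0.1, 0.1]
gripper_width: 0.996
```

```bash
python3 -c "
from h import *
R=R2(178.7);p=np.array([.4905,.3603,.049])+R@[.155,-.047,-.145];json.dump(list(p)+[178.7],open('cmd.json','w'))
chk();c=cap('side');crop(c,150,140,190,170,4,'s9.png')
plan(-1,(.588,.044,.194,178.7),(.588,.044,.066,178.7))
"|cut -c1-200
```

```text
t 13.85 tcp-cmd mm [-0.7 -2.3 -0.9] psi 178.69 cmd [  0.534    0.2043   0.194  178.7   ] F [0.44 0.08 0.12] w 86.6
shift [ 0.159 -0.058  0.   ] turn -0.0
[[-1, 0.005, -0.002, 0.0, 0, 0, -0.0], [-1, 0.019, -0.007, 0.0, 0, 0, -0.0], [-1, 0.04, -0.015, 0.0, 0, 0, -0.0], [-1, 0.06, -0.022, 0.0, 0, 0, -0.0], [-1, 0.08, -0.029, 0.0, 0, 0, -0.0], [-1, 0.099, 
shift [0.    0.    0.128] turn -0.0
[[-1, 0.0, 0.0, 0.004, 0, 0, -0.0], [-1, 0.0, 0.0, 0.015, 0, 0, -0.0], [-1, 0.0, 0.0, 0.032, 0, 0, -0.0], [-1, 0.0, 0.0, 0.049, 0, 0, -0.0], [-1, 0.0, 0.0, 0.064, 0, 0, -0.0], [-1, 0.0, 0.0, 0.079, 0,
```

View pics/s9.png

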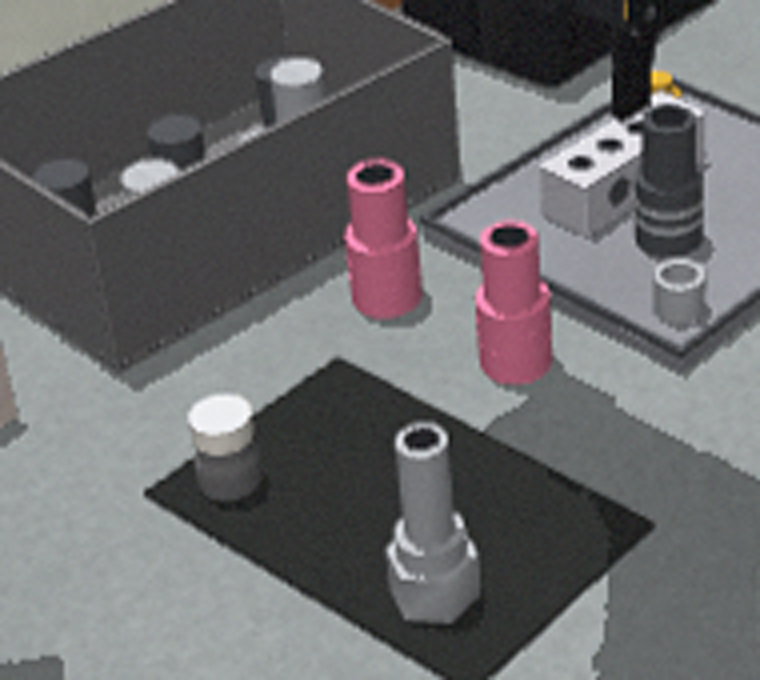

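Call:
{"name": "jog_arm", "arguments": {
  "moves": [
    [-1,0.022,-0.008,0,0,0,0],
    [-0.8,0.042,-0.015,0,0,0,0],
    [-0.6,0.062,-0.023,0,0,0,0],
    [-0.4,0.082,-0.03,0,0,0,0],
    [-0.2,0.102,-0.037,0,0,0,0],
    [-0.1,0.122,-0.045,0,0,0,0],
    [-0.1,0.14,-0.051,0,0,0,0],
    [-0.1,0.152,-0.056,0,0,0,0],
    [-0.1,0.158,-0.058,0,0,0,0],
    [-0.1,0.159,-0.058,0,0,0,0]
  ]
}}

```text
time_s: 14.73
tcp_pos: [0.5879, 0.0428, 0.1932]
ee_rot: [[-0.025, -1.0, -0.001], [-1.0, 0.025, -0.0], [0.0, 0.001, -1.0]]
wrist_force: [0.9, 0.8, -0.7]
gripper_width: 0.558
```

Call:
{"name": "jog_arm", "arguments": {
  "moves": [
    [-0.1,0,0,0.01,0,0,0],
    [-0.1,0,0,0.026,0,0,0],
    [-0.1,0,0,0.042,0,0,0],
    [-0.1,0,0,0.058,0,0,0],
    [-0.1,0,0,0.074,0,0,0],
    [-0.1,0,0,0.09,0,0,0],
    [-0.1,0,0,0.106,0,0,0],
    [-0.1,0,0,0.118,0,0,0],
    [-0.1,0,0,0.126,0,0,0],
    [-0.1,0,0,0.128,0,0,0]
  ]
}}

```text
time_s: 15.57
tcp_pos: [0.5864, 0.0445, 0.0635]
ee_rot: [[-0.022, -1.0, -0.004], [-1.0, 0.022, -0.001], [0.001, 0.004, -1.0]]
wrist_force: [0.6, 0.1, 0.5]
gripper_width: 0.548
```

```bash
python3 -c "
from h import *
chk();c=cap('wrist');crop(c,220,130,200,150,4,'w10.png');c=cap('side');crop(c,270,120,100,100,7,'s10.png');chk()
"|cut -c1-200
```

```text
t 15.57 tcp-cmd mm [-1.9  0.5 -2.5] psi 178.74 cmd [5.883e-01 4.400e-02 6.600e-02 1.787e+02] F [0.58 0.09 0.51] w 47.6
t 15.67 tcp-cmd mm [-0.6  0.4 -0.7] psi 178.74 cmd [5.883e-01 4.400e-02 6.600e-02 1.787e+02] F [-0.03 -0.01  0.07] w 47.6
```

View pics/s10.png

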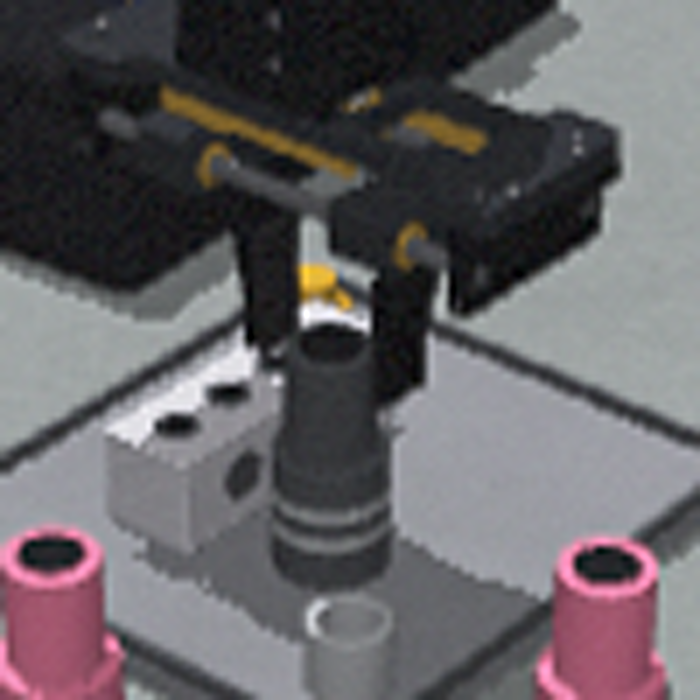

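View pics/w10.png

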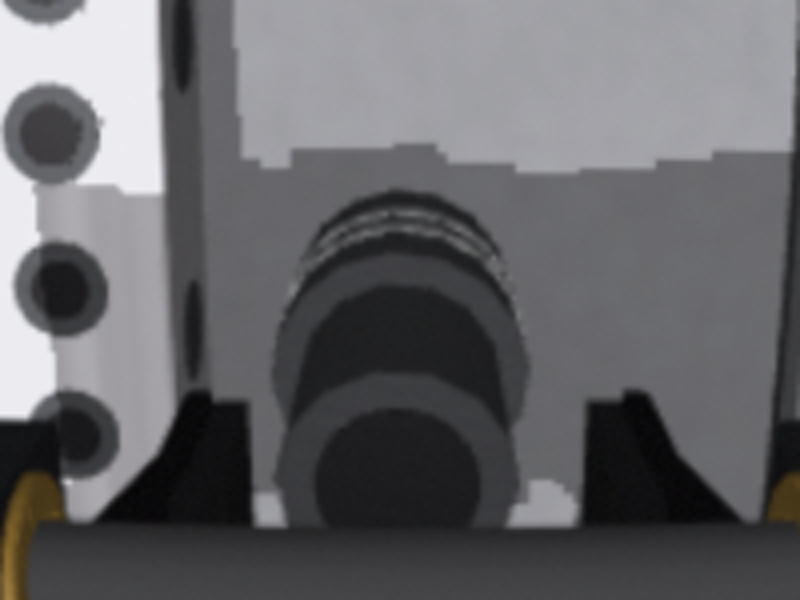

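Call:
{"name": "jog_arm", "arguments": {
  "moves": [
    [-0.1,0,0,0,0,0,0],
    [-0.1,0,0,0.001,0,0,0],
    [-0.1,0,0,0.002,0,0,0],
    [-0.1,0,0,0.003,0,0,0],
    [-0.1,0,0,0.004,0,0,0],
    [-0.1,0,0,0.005,0,0,0],
    [-0.1,0,0,0.006,0,0,0],
    [-0.1,0,0,0.006,0,0,0],
    [-0.1,0,0,0.006,0,0,0],
    [-0.1,0,0,0.006,0,0,0]
  ]
}}

```text
time_s: 16.5
tcp_pos: [0.588, 0.044, 0.0596]
ee_rot: [[-0.023, -1.0, 0.0], [-1.0, 0.023, -0.0], [0.0, -0.0, -1.0]]
wrist_force: [0.8, -0.6, 0.3]
gripper_width: 0.551
```

Call:
{"name": "jog_arm", "arguments": {
  "moves": [
    [-0.1,0,0,0.001,0,0,0],
    [-0.1,0,0,0.001,0,0,0],
    [0.05,0,0,0.001,0,0,0],
    [0.05,0,0,0.001,0,0,0],
    [0.05,0,0,0.001,0,0,0],
    [0.05,0,0,0.001,0,0,0],
    [0.05,0,0,0.002,0,0,0],
    [0.05,0,0,0.002,0,0,0],
    [0.05,0,0,0.002,0,0,0],
    [0.05,0,0,0.002,0,0,0]
  ]
}}

```text
time_s: 17.33
tcp_pos: [0.588, 0.044, 0.0576]
ee_rot: [[-0.023, -1.0, -0.0], [-1.0, 0.023, -0.0], [0.0, 0.0, -1.0]]
wrist_force: [-0.7, -0.1, 0.2]
gripper_width: 0.475
```

Call:
{"name": "jog_arm", "arguments": {
  "moves": [
    [0.05,0,0,0.001,0,0,0],
    [0.05,0,0,0.002,0,0,0],
    [0.05,0,0,0.003,0,0,0],
    [0.05,0,0,0.003,0,0,0],
    [0.05,0,0,0.003,0,0,0],
    [0.05,0,0,0.003,0,0,0],
    [0.05,0,0,0.003,0,0,0],
    [0.05,0,0,0.003,0,0,0],
    [0.05,0,0,0.003,0,0,0],
    [0.05,0,0,0.003,0,0,0]
  ]
}}

```text
time_s: 18.17
tcp_pos: [0.588, 0.044, 0.0547]
ee_rot: [[-0.023, -1.0, 0.0], [-1.0, 0.023, 0.0], [-0.0, -0.0, -1.0]]
wrist_force: [0.9, -0.0, -1.7]
gripper_width: 0.475
```

Call:
{"name": "jog_arm", "arguments": {
  "moves": [
    [0.05,0,0,0.001,0,0,0],
    [0.05,0,0,0.002,0,0,0],
    [0.05,0,0,0.003,0,0,0],
    [0.05,0,0,0.004,0,0,0],
    [0.05,0,0,0.005,0,0,0],
    [0.05,0,0,0.006,0,0,0],
    [0.05,0,0,0.007,0,0,0],
    [0.05,0,0,0.008,0,0,0],
    [0.05,0,0,0.008,0,0,0],
    [0.05,0,0,0.008,0,0,0]
  ]
}}

```text
time_s: 19.0
tcp_pos: [0.588, 0.044, 0.0466]
ee_rot: [[-0.023, -1.0, -0.0], [-1.0, 0.023, -0.0], [0.0, 0.0, -1.0]]
wrist_force: [0.1, 0.3, -0.3]
gripper_width: 0.48
```

```bash
echo "[0.588,0.044,0.047,178.7]" > cmd.json; python3 -c "
from h import *
chk();c=cap('wrist');crop(c,220,130,200,150,4,'w11.png');c=cap('side');crop(c,270,120,100,100,7,'s11.png');chk()
"|cut -c1-200
```

```text
t 19.0 tcp-cmd mm [-0.  -0.  -0.4] psi 178.68 cmd [5.880e-01 4.400e-02 4.700e-02 1.787e+02] F [ 0.1   0.31 -0.29] w 41.8
t 19.1 tcp-cmd mm [ 0.1 -0.  -0.3] psi 178.69 cmd [5.880e-01 4.400e-02 4.700e-02 1.787e+02] F [0.64 0.78 0.15] w 41.3
```

View pics/s11.png

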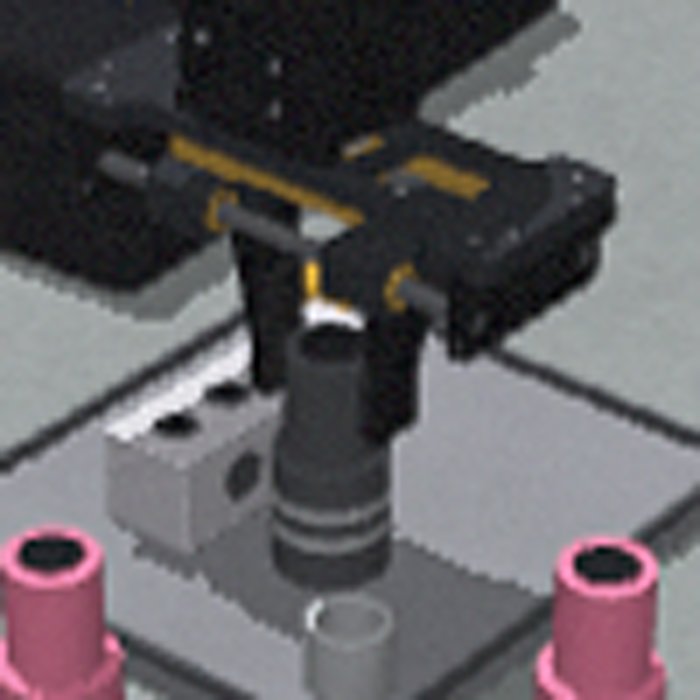

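Call:
{"name": "jog_arm", "arguments": {
  "moves": [
    [0.2,0,0,0,0,0,0],
    [0.4,0,0,0,0,0,0],
    [0.7,0,0,0,0,0,0],
    [1,0,0,0,0,0,0],
    [1,0,0,0,0,0,0],
    [1,0,0,0,0,0,0],
    [1,0,0,0,0,0,0],
    [1,0,0,-0.002,0,0,0],
    [1,0,0,-0.005,0,0,0],
    [1,0,0,-0.01,0,0,0]
  ]
}}

```text
time_s: 19.93
tcp_pos: [0.5862, 0.0436, 0.0555]
ee_rot: [[-0.024, -1.0, -0.004], [-1.0, 0.024, -0.001], [0.001, 0.004, -1.0]]
wrist_force: [0.6, 0.2, -2.8]
gripper_width: 0.383
```

Call:
{"name": "jog_arm", "arguments": {
  "moves": [
    [1,0,0,-0.01,0,0,0],
    [1,0,0,-0.025,0,0,0],
    [1,0,0,-0.04,0,0,0],
    [1,0,0,-0.055,0,0,0],
    [1,0,0,-0.07,0,0,0],
    [1,0,0,-0.085,0,0,0],
    [1,0,0,-0.1,0,0,0],
    [1,0,0,-0.115,0,0,0],
    [1,0,0,-0.125,0,0,0],
    [1,0,0,-0.13,0,0,0]
  ]
}}

```text
time_s: 20.77
tcp_pos: [0.5886, 0.0441, 0.1889]
ee_rot: [[-0.023, -1.0, 0.003], [-1.0, 0.023, 0.001], [-0.001, -0.003, -1.0]]
wrist_force: [-1.1, -0.2, -3.4]
gripper_width: 0.385
```

```bash
echo "[0.588,0.044,0.187,178.7]" > cmd.json; python3 -c "
from h import *
chk();plan(1,(.53,.18,.187,178.7),(.49,.285,.187,178.7),(.49,.285,.048,178.7))
"|grep -v '\[\['
```

```text
t 20.77 tcp-cmd mm [0.6 0.1 1.9] psi 178.69 cmd [5.880e-01 4.400e-02 1.870e-01 1.787e+02] F [-1.08 -0.18 -3.42] w 33.5
shift [-0.135  0.061  0.   ] turn -0.0
shift [-0.104  0.042  0.   ] turn -0.0
shift [0.    0.    0.139] turn -0.0
```

Call:
{"name": "jog_arm", "arguments": {
  "moves": [
    [1,-0.01,0.004,0,0,0,0],
    [1,-0.032,0.014,0,0,0,0],
    [1,-0.062,0.027,0,0,0,0],
    [1,-0.094,0.04,0,0,0,0],
    [1,-0.126,0.054,0,0,0,0],
    [1,-0.158,0.068,0,0,0,0],
    [1,-0.19,0.082,0,0,0,0],
    [1,-0.216,0.093,0,0,0,0],
    [1,-0.233,0.1,0,0,0,0],
    [1,-0.239,0.103,0,0,0,0]
  ]
}}

```text
time_s: 21.6
tcp_pos: [0.4885, 0.288, 0.1855]
ee_rot: [[-0.02, -1.0, -0.002], [-1.0, 0.02, -0.0], [0.001, 0.002, -1.0]]
wrist_force: [-0.4, -0.5, -3.3]
gripper_width: 0.381
```

Call:
{"name": "jog_arm", "arguments": {
  "moves": [
    [1,0,0,0.002,0,0,0],
    [1,0,0,0.015,0,0,0],
    [1,0,0,0.033,0,0,0],
    [1,0,0,0.052,0,0,0],
    [1,0,0,0.072,0,0,0],
    [1,0,0,0.092,0,0,0],
    [1,0,0,0.11,0,0,0],
    [1,0,0,0.126,0,0,0],
    [1,0,0,0.136,0,0,0],
    [1,0,0,0.139,0,0,0]
  ]
}}

```text
time_s: 22.43
tcp_pos: [0.4895, 0.2833, 0.0454]
ee_rot: [[-0.025, -1.0, -0.004], [-1.0, 0.025, -0.003], [0.003, 0.004, -1.0]]
wrist_force: [-0.3, 0.7, -2.8]
gripper_width: 0.384
```

Call:
{"name": "jog_arm", "arguments": {
  "moves": [
    [1,0,0,0,0,0,0],
    [1,0,0,0,0,0,0],
    [1,0,0,0.001,0,0,0],
    [1,0,0,0.003,0,0,0],
    [1,0,0,0.005,0,0,0],
    [1,0,0,0.006,0,0,0],
    [1,0,0,0.007,0,0,0],
    [1,0,0,0.008,0,0,0],
    [1,0,0,0.008,0,0,0],
    [1,0,0,0.008,0,0,0]
  ]
}}

```text
time_s: 23.27
tcp_pos: [0.4905, 0.2853, 0.0396]
ee_rot: [[-0.023, -1.0, -0.0], [-1.0, 0.023, -0.0], [0.0, 0.0, -1.0]]
wrist_force: [0.4, -0.3, -2.8]
gripper_width: 0.381
```

Call:
{"name": "jog_arm", "arguments": {
  "moves": [
    [1,0,0,0,0,0,0],
    [1,0,0,0.001,0,0,0],
    [1,0,0,0.001,0,0,0],
    [1,0,0,0.001,0,0,0],
    [1,0,0,0.001,0,0,0],
    [1,0,0,0.001,0,0,0],
    [1,0,0,0.001,0,0,0],
    [1,0,0,0.001,0,0,0],
    [1,0,0,0.001,0,0,0],
    [1,0,0,0.001,0,0,0]
  ]
}}

```text
time_s: 24.1
tcp_pos: [0.4907, 0.2854, 0.0388]
ee_rot: [[-0.023, -1.0, 0.0], [-1.0, 0.023, 0.0], [-0.0, -0.0, -1.0]]
wrist_force: [0.7, 0.3, -0.3]
gripper_width: 0.382
```

Call:
{"name": "jog_arm", "arguments": {
  "moves": [
    [0.3,0,0,0,0,0,0],
    [0.1,0,0,0,0,0,0],
    [-0.1,0,0,0,0,0,0],
    [-0.3,0,0,0,0,0,0],
    [-0.5,0,0,0,0,0,0],
    [-0.5,0,0,-0.005,0,0,0],
    [-0.5,0,0,-0.015,0,0,0],
    [-0.5,0,0,-0.035,0,0,0],
    [-0.5,0,0,-0.055,0,0,0],
    [-0.5,0,0,-0.075,0,0,0]
  ]
}}

```text
time_s: 24.93
tcp_pos: [0.4907, 0.2853, 0.1155]
ee_rot: [[-0.023, -1.0, 0.001], [-1.0, 0.023, 0.0], [-0.0, -0.001, -1.0]]
wrist_force: [-0.6, 0.5, -0.8]
gripper_width: 0.743
```

Call:
{"name": "jog_arm", "arguments": {
  "moves": [
    [-0.5,0,0,-0.02,0,0,0],
    [-0.8,0,0,-0.04,0,0,0],
    [-1,0,0,-0.055,0,0,0],
    [-1,0,0,-0.066,0,0,0],
    [-1,0.01,-0.006,-0.07,0,0,0],
    [-1,0.035,-0.02,-0.07,0,0,0],
    [-1,0.065,-0.038,-0.07,0,0,0],
    [-1,0.095,-0.056,-0.07,0,0,0],
    [-1,0.125,-0.074,-0.07,0,0,0],
    [-1,0.15,-0.09,-0.07,0,0,0]
  ]
}}

```text
time_s: 25.77
tcp_pos: [0.5776, 0.1306, 0.1839]
ee_rot: [[-0.024, -1.0, -0.0], [-1.0, 0.024, -0.0], [0.0, 0.0, -1.0]]
wrist_force: [0.3, 0.4, -0.4]
gripper_width: 0.999
```

```bash
python3 -c "
from h import *
R=R2(178.7);a=np.array([.588,.044,.187])+R@[-.239,.103,.148];print('coupler release',a)
p=a+R@[.150,-.09,-.145];json.dump(list(p)+[178.7],open('cmd.json','w'))
chk();c=cap('side');crop(c,150,140,190,170,4,'s12.png')
plan(-1,(.65,.012,.184,178.7),(.65,.012,.06,178.7))
"|grep -v '\[\['
```

```text
coupler release [0.49044878 0.28527528 0.039     ]
t 25.77 tcp-cmd mm [ 0.5 -2.7 -0.1] psi 178.65 cmd [5.770e-01 1.333e-01 1.840e-01 1.787e+02] F [ 0.3   0.37 -0.38] w 86.9
shift [ 0.12  -0.076  0.   ] turn -0.0
shift [-0.     0.     0.124] turn -0.0
```

View pics/s12.png

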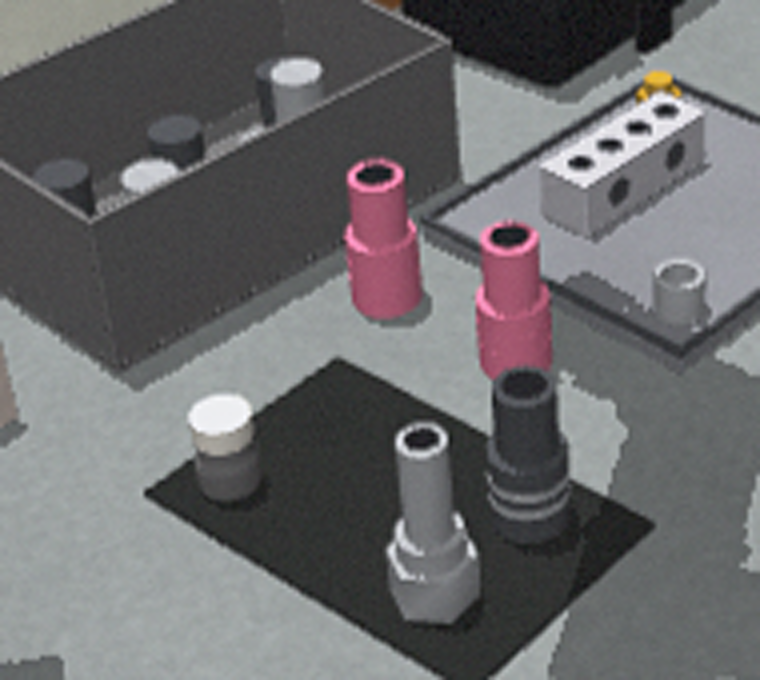

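Call:
{"name": "jog_arm", "arguments": {
  "moves": [
    [-1,0.02,-0.013,0,0,0,0],
    [-1,0.04,-0.026,0,0,0,0],
    [-1,0.06,-0.038,0,0,0,0],
    [-1,0.08,-0.051,0,0,0,0],
    [-1,0.098,-0.062,0,0,0,0],
    [-1,0.112,-0.071,0,0,0,0],
    [-1,0.118,-0.075,0.01,0,0,0],
    [-1,0.12,-0.076,0.03,0,0,0],
    [-1,0.12,-0.076,0.055,0,0,0],
    [-1,0.12,-0.076,0.08,0,0,0]
  ]
}}

```text
time_s: 26.65
tcp_pos: [0.6499, 0.0112, 0.1025]
ee_rot: [[-0.024, -1.0, 0.0], [-1.0, 0.024, 0.001], [-0.001, -0.0, -1.0]]
wrist_force: [0.0, -0.2, -0.2]
gripper_width: 0.999
```

Call:
{"name": "jog_arm", "arguments": {
  "moves": [
    [-1,0,0,0.02,0,0,0],
    [-1,0,0,0.04,0,0,0],
    [-1,0,0,0.055,0,0,0],
    [-1,0,0,0.063,0,0,0],
    [-1,0,0,0.066,0,0,0],
    [-1,0,0,0.066,0,0,0],
    [-1,0,0,0.066,0,0,0],
    [-1,0,0,0.066,0,0,0],
    [-1,0,0,0.066,0,0,0],
    [-1,0,0,0.066,0,0,0]
  ]
}}

```text
time_s: 27.48
tcp_pos: [0.6508, 0.0117, 0.0386]
ee_rot: [[-0.023, -1.0, 0.002], [-1.0, 0.023, 0.0], [-0.0, -0.002, -1.0]]
wrist_force: [0.1, 0.9, -0.5]
gripper_width: 1.002
```

```bash
echo "[0.65,0.012,0.038,178.7]">cmd.json; python3 -c "
from h import *
chk();c=cap('wrist');cv2.imwrite('pics/w13.png',c['frame'][:,:,::-1]);c=cap('side');crop(c,250,110,120,100,6,'s13.png')
"|grep -v '\[\['
```

```text
t 27.48 tcp-cmd mm [ 0.8 -0.3  0.6] psi 178.69 cmd [6.500e-01 1.200e-02 3.800e-02 1.787e+02] F [ 0.08  0.85 -0.55] w 87.1
```

View pics/s13.png

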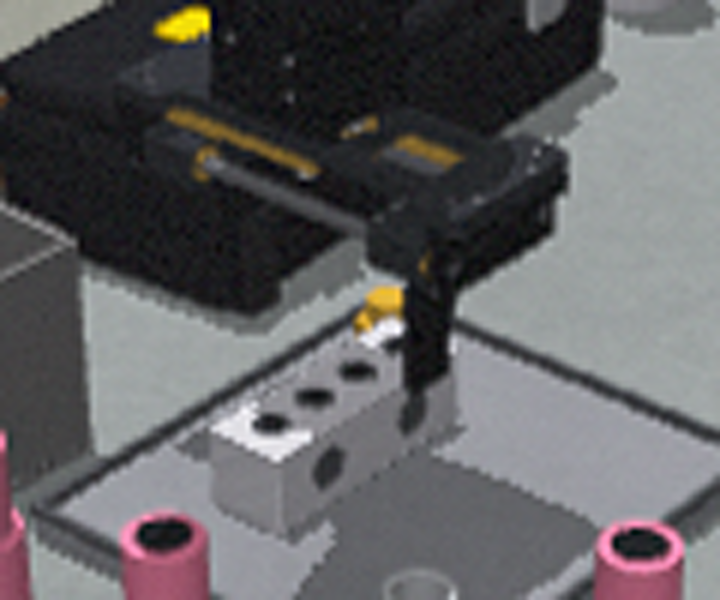

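View pics/w13.png

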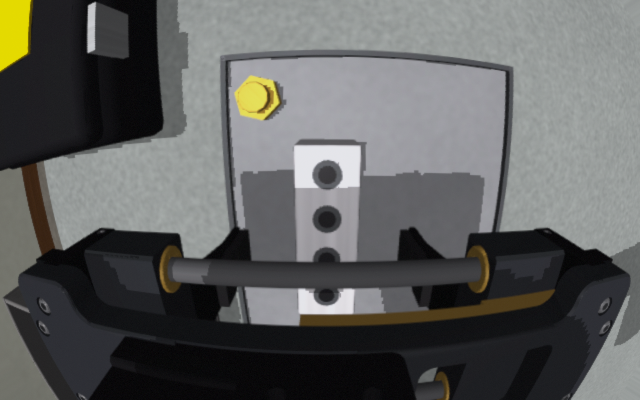

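Call:
{"name": "jog_arm", "arguments": {
  "moves": [
    [-1,0,0,0.005,0,0,0],
    [-1,0,0,0.01,0,0,0],
    [-1,0,0,0.015,0,0,0],
    [-1,0,0,0.02,0,0,0],
    [-1,0,0,0.022,0,0,0],
    [-1,0,0,0.024,0,0,0],
    [-1,0,0,0.024,0,0,0],
    [-1,0,0,0.024,0,0,0],
    [-1,0,0,0.024,0,0,0],
    [-1,0,0,0.024,0,0,0]
  ]
}}

```text
time_s: 28.42
tcp_pos: [0.6505, 0.0116, 0.014]
ee_rot: [[-0.023, -1.0, 0.001], [-1.0, 0.023, 0.0], [-0.0, -0.001, -1.0]]
wrist_force: [0.2, 0.4, -0.2]
gripper_width: 0.998
```

Call:
{"name": "jog_arm", "arguments": {
  "moves": [
    [-1,0,0,0.003,0,0,0],
    [-1,0,0,0.006,0,0,0],
    [-1,0,0,0.009,0,0,0],
    [-1,0,0,0.011,0,0,0],
    [-1,0,0,0.012,0,0,0],
    [-1,0,0,0.012,0,0,0],
    [-1,0,0,0.012,0,0,0],
    [-1,0,0,0.012,0,0,0],
    [-1,0,0,0.012,0,0,0],
    [-1,0,0,0.012,0,0,0]
  ]
}}

```text
time_s: 29.25
tcp_pos: [0.6504, 0.0116, 0.0018]
ee_rot: [[-0.023, -1.0, 0.0], [-1.0, 0.023, 0.0], [-0.0, -0.0, -1.0]]
wrist_force: [-1.0, 0.0, 0.9]
gripper_width: 0.997
```

```bash
echo "[0.65,0.012,0.002,178.7]">cmd.json; python3 -c "
from h import *
chk();c=cap('wrist');cv2.imwrite('pics/w14.png',c['frame'][:,:,::-1]);c=cap('side');crop(c,250,110,120,100,6,'s14.png')
"|grep -v '\[\['
```

```text
t 29.25 tcp-cmd mm [ 0.4 -0.4 -0.2] psi 178.68 cmd [6.500e-01 1.200e-02 2.000e-03 1.787e+02] F [-1.03  0.    0.85] w 86.7
```

View pics/s14.png

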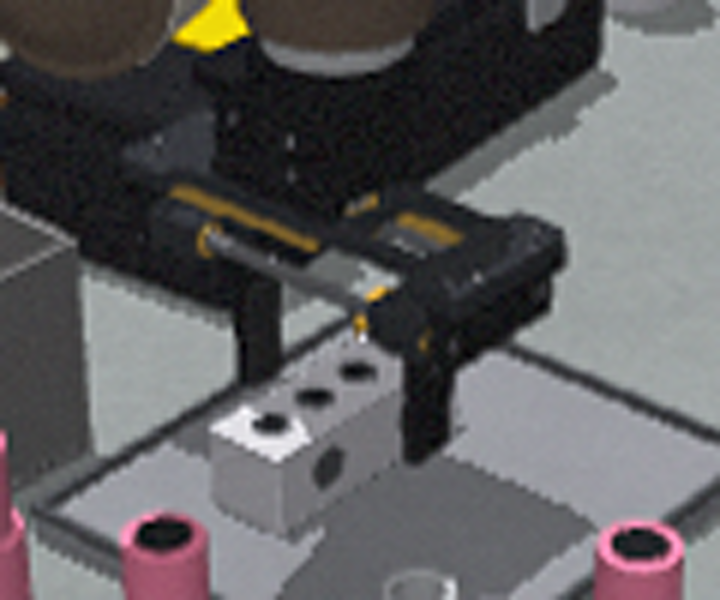

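Call:
{"name": "jog_arm", "arguments": {
  "moves": [
    [-0.7,0,0,0,0,0,0],
    [-0.4,0,0,0,0,0,0],
    [-0.1,0,0,0,0,0,0],
    [0.1,0,0,0,0,0,0],
    [0.4,0,0,0,0,0,0],
    [1,0,0,0,0,0,0],
    [1,0,0,0,0,0,0],
    [1,0,0,0,0,0,0],
    [1,0,0,0,0,0,0],
    [1,0,0,0,0,0,0]
  ]
}}

```text
time_s: 30.18
tcp_pos: [0.6495, 0.0114, 0.0016]
ee_rot: [[-0.023, -1.0, -0.002], [-1.0, 0.023, -0.0], [0.0, 0.002, -1.0]]
wrist_force: [-1.0, -0.6, 2.0]
gripper_width: 0.458
```

Call:
{"name": "jog_arm", "arguments": {
  "moves": [
    [1,0,0,-0.002,0,0,0],
    [1,0,0,-0.005,0,0,0],
    [1,0,0,-0.01,0,0,0],
    [1,0,0,-0.018,0,0,0],
    [1,0,0,-0.028,0,0,0],
    [1,0,0,-0.04,0,0,0],
    [1,0,0,-0.054,0,0,0],
    [1,0,0,-0.066,0,0,0],
    [1,0,0,-0.075,0,0,0],
    [1,0,0,-0.078,0,0,0]
  ]
}}

```text
time_s: 31.02
tcp_pos: [0.6516, 0.0117, 0.0826]
ee_rot: [[-0.023, -1.0, 0.004], [-1.0, 0.023, 0.001], [-0.001, -0.004, -1.0]]
wrist_force: [-0.4, 0.3, -5.1]
gripper_width: 0.457
```

```bash
echo "[0.65,0.012,0.080,178.7]">cmd.json; python3 -c "
from h import *
chk();c=cap('wrist');cv2.imwrite('pics/w15.png',c['frame'][:,:,::-1]);c=cap('side');crop(c,250,110,120,100,6,'s15.png')
"|grep -v '\[\['
```

```text
t 31.02 tcp-cmd mm [ 1.6 -0.3  2.6] psi 178.7 cmd [6.500e-01 1.200e-02 8.000e-02 1.787e+02] F [-0.42  0.3  -5.13] w 39.8
```

View pics/s15.png

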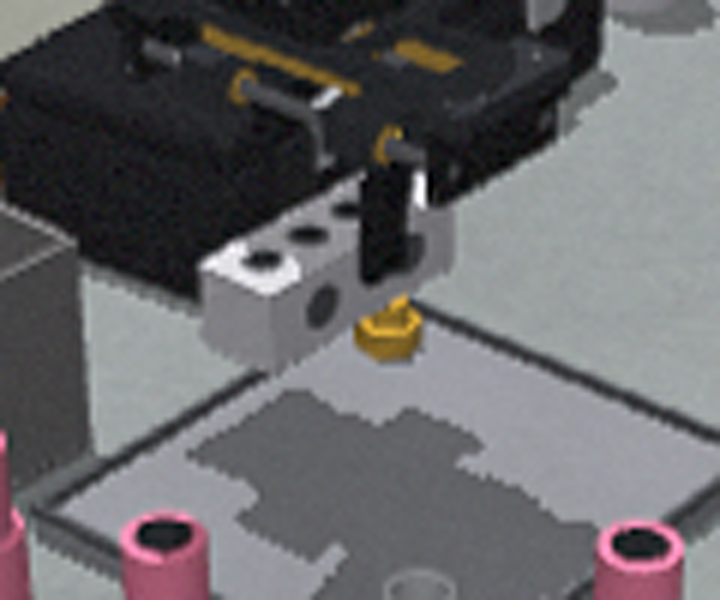

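View pics/w15.png

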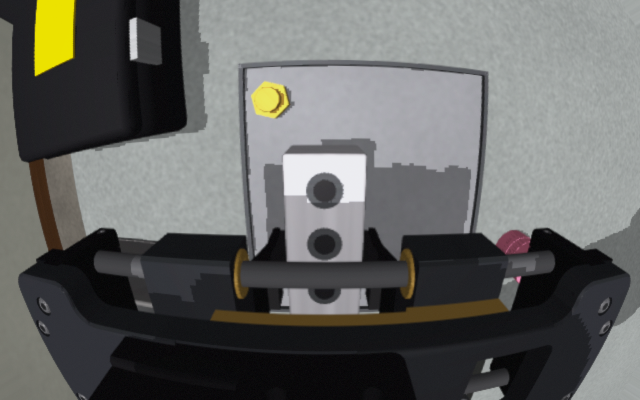

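```bash
python3 -c "
from h import *
plan(1,(.63,-.03,.15,160),(.57,-.19,.15,116),(.5187,-.3259,.12,72))
"|grep -v '\[\['
```

```text
shift [ 0.042  0.019 -0.07 ] turn 0.326
shift [0.171 0.002 0.   ] turn 0.768
shift [ 0.106 -0.1    0.03 ] turn 0.768
```

Call:
{"name": "jog_arm", "arguments": {
  "moves": [
    [1,0.002,0.001,-0.006,0,0,0.01],
    [1,0.004,0.002,-0.014,0,0,0.03],
    [1,0.007,0.003,-0.022,0,0,0.06],
    [1,0.011,0.005,-0.03,0,0,0.09],
    [1,0.015,0.007,-0.038,0,0,0.13],
    [1,0.02,0.009,-0.046,0,0,0.17],
    [1,0.025,0.011,-0.054,0,0,0.21],
    [1,0.03,0.014,-0.062,0,0,0.25],
    [1,0.036,0.017,-0.067,0,0,0.29],
    [1,0.042,0.019,-0.07,0,0,0.326]
  ]
}}

```text
time_s: 31.95
tcp_pos: [0.6301, -0.0306, 0.151]
ee_rot: [[-0.345, -0.939, 0.001], [-0.939, 0.345, 0.0], [-0.0, -0.001, -1.0]]
wrist_force: [0.1, 0.3, -4.6]
gripper_width: 0.454
```

Call:
{"name": "jog_arm", "arguments": {
  "moves": [
    [1,0.012,0,0,0,0,0.06],
    [1,0.028,0,0,0,0,0.13],
    [1,0.045,0,0,0,0,0.21],
    [1,0.063,0.001,0,0,0,0.29],
    [1,0.081,0.001,0,0,0,0.37],
    [1,0.099,0.001,0,0,0,0.45],
    [1,0.117,0.001,0,0,0,0.53],
    [1,0.135,0.002,0,0,0,0.61],
    [1,0.153,0.002,0,0,0,0.69],
    [1,0.171,0.002,0,0,0,0.768]
  ]
}}

```text
time_s: 32.78
tcp_pos: [0.5691, -0.191, 0.15]
ee_rot: [[-0.901, -0.434, -0.0], [-0.434, 0.901, 0.0], [0.0, 0.0, -1.0]]
wrist_force: [0.2, -1.1, -4.8]
gripper_width: 0.46
```

Call:
{"name": "jog_arm", "arguments": {
  "moves": [
    [1,0.013,-0.012,0.002,0,0,0.09],
    [1,0.027,-0.025,0.005,0,0,0.19],
    [1,0.041,-0.038,0.009,0,0,0.29],
    [1,0.055,-0.052,0.013,0,0,0.39],
    [1,0.069,-0.065,0.017,0,0,0.49],
    [1,0.082,-0.077,0.021,0,0,0.58],
    [1,0.093,-0.087,0.025,0,0,0.66],
    [1,0.101,-0.095,0.028,0,0,0.72],
    [1,0.105,-0.099,0.03,0,0,0.755],
    [1,0.106,-0.1,0.03,0,0,0.768]
  ]
}}

```text
time_s: 33.62
tcp_pos: [0.5173, -0.3274, 0.1193]
ee_rot: [[-0.95, 0.313, -0.001], [0.313, 0.95, 0.0], [0.002, -0.0, -1.0]]
wrist_force: [0.6, -0.5, -5.0]
gripper_width: 0.455
```

```bash
python3 -c "
from h import *
c=cap('wrist');cv2.imwrite('pics/w16.png',c['frame'][:,:,::-1]);chk();c=cap('side');crop(c,360,90,120,100,6,'s16.png');chk()
"|grep -v '\[\['
```

```text
t 33.67 tcp-cmd mm [-0.7 -1.2 -0.4] psi 71.83 cmd [ 0.5184 -0.3259  0.12   72.0153] F [ 0.19  0.42 -4.92] w 39.6
t 33.72 tcp-cmd mm [-0.2 -0.7 -0.2] psi 71.95 cmd [ 0.5184 -0.3259  0.12   72.0153] F [-0.06  0.5  -5.03] w 39.9
```

View pics/s16.png

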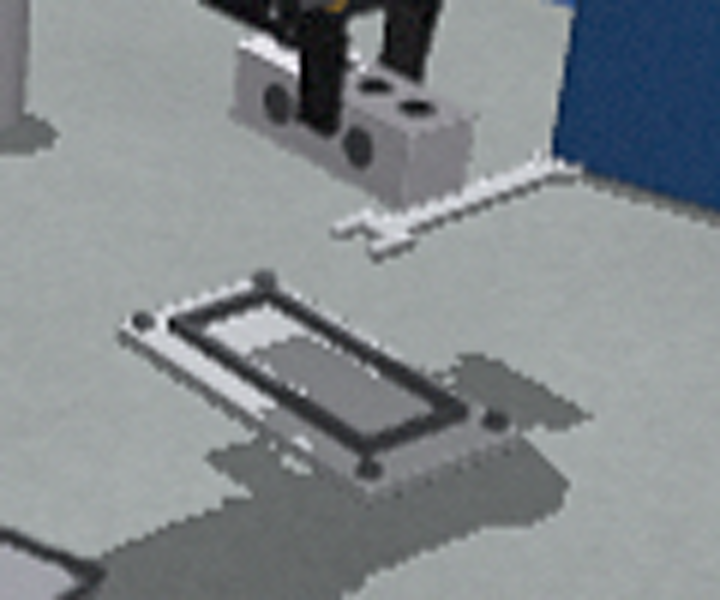

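View pics/w16.png

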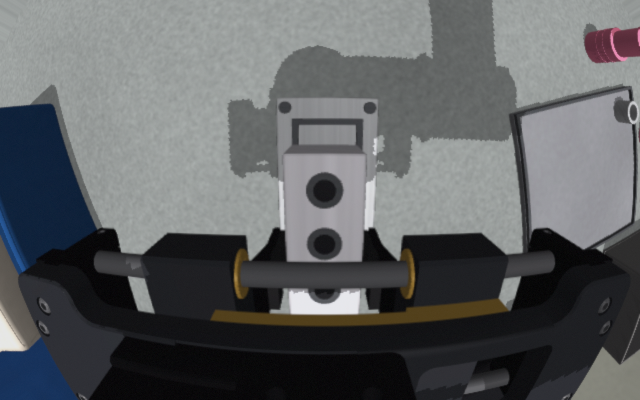

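```bash
cat >> h.py <<'E'
def box(x,y,z,a,b,yaw):
    q=np.array([[a,b],[a,-b],[-a,-b],[-a,b],[a,b]])/2;t=np.radians(yaw);R=np.array([[np.cos(t),-np.sin(t)],[np.sin(t),np.cos(t)]])
    q=q@R.T;q=np.vstack([np.linspace(q[i],q[i+1],12) for i in range(4)])
    return np.c_[q+[x,y],[z]*len(q)]
def circ(x,y,z,r): t=np.linspace(0,2*np.pi,40);return np.c_[x+r*np.cos(t),y+r*np.sin(t),z+0*t]
def overlay(c,S,x0,y0,w,h,k,name):
    im=cv2.resize(c["frame"][:,:,::-1],None,fx=k,fy=k,interpolation=cv2.INTER_CUBIC)
    for s in S:
        p=(proj(c,s)+.5)*k-.5; cv2.polylines(im,[np.round(p*8).astype(int)],False,(0,0,255),1,cv2.LINE_AA,3)
    cv2.imwrite("pics/"+name,im[y0*k:(y0+h)*k,x0*k:(x0+w)*k])
E
python3 -c "
from h import *
S=[box(.522,-.327,.01,.1,.19,72),box(.522,-.327,.01,.056,.136,72),box(.522,-.327,.018,.056,.136,72)]
overlay(cap('side'),S,370,125,90,60,8,'ovs.png')
overlay(cap('wrist'),S,250,80,150,120,5,'ovw.png')
chk()"
```

```text
t 33.82 tcp-cmd mm [ 0.3 -0.2  0. ] psi 72.03 cmd [ 0.5184 -0.3259  0.12   72.0153] F [-0.09 -0.83 -4.09] w 39.8
```

View pics/ovs.png

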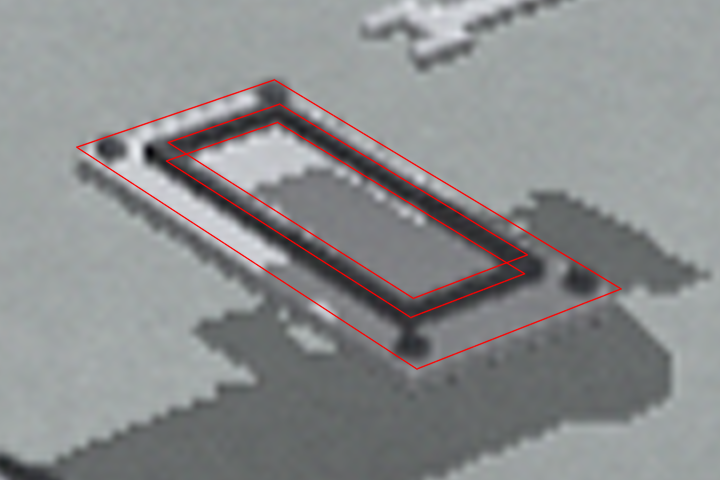

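View pics/ovw.png

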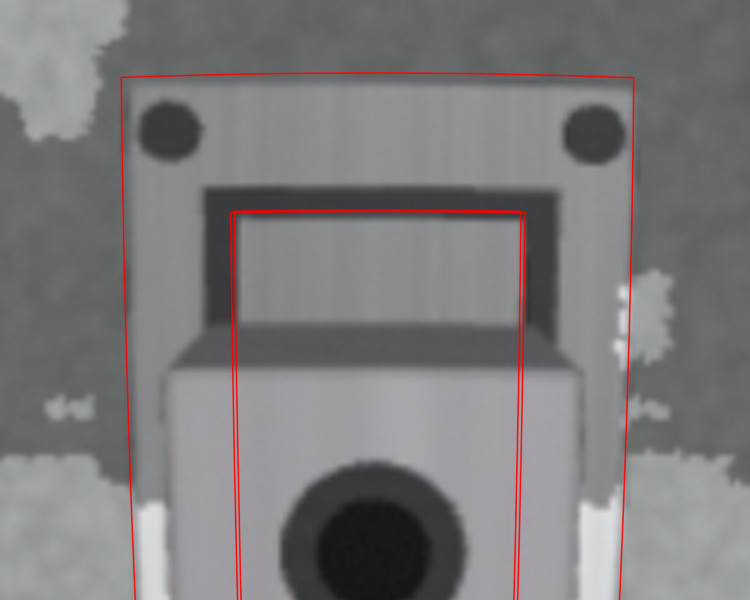

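Call:
{"name": "jog_arm", "arguments": {
  "moves": [
    [1,0,0,0.005,0,0,0],
    [1,0,0,0.015,0,0,0],
    [1,0,0,0.028,0,0,0],
    [1,0,0,0.042,0,0,0],
    [1,0,0,0.056,0,0,0],
    [1,0,0,0.07,0,0,0],
    [1,0,0,0.082,0,0,0],
    [1,0,0,0.09,0,0,0],
    [1,0,0,0.095,0,0,0],
    [1,0,0,0.096,0,0,0]
  ]
}}

```text
time_s: 34.65
tcp_pos: [0.5179, -0.3259, 0.0223]
ee_rot: [[-0.951, 0.309, -0.002], [0.309, 0.951, 0.001], [0.002, 0.0, -1.0]]
wrist_force: [-0.5, 0.2, -4.5]
gripper_width: 0.456
```

Call:
{"name": "jog_arm", "arguments": {
  "moves": [
    [1,0,0,0,0,0,0],
    [1,0,0,0.001,0,0,0],
    [1,0,0,0.003,0,0,0],
    [1,0,0,0.005,0,0,0],
    [1,0,0,0.007,0,0,0],
    [1,0,0,0.009,0,0,0],
    [1,0,0,0.01,0,0,0],
    [1,0,0,0.01,0,0,0],
    [1,0,0,0.01,0,0,0],
    [1,0,0,0.01,0,0,0]
  ]
}}

```text
time_s: 35.48
tcp_pos: [0.5186, -0.3264, 0.0137]
ee_rot: [[-0.951, 0.309, 0.0], [0.309, 0.951, -0.0], [-0.0, -0.0, -1.0]]
wrist_force: [0.6, -0.1, -5.1]
gripper_width: 0.461
```

```bash
python3 -c "
from h import *
R=R2(72.0153);d=load();d[2]=.014;json.dump(d,open('cmd.json','w'))
chk();S=[box(.522,-.327,.01,.056,.136,72),box(.522,-.327,.022,.04,.12,72)]
overlay(cap('side'),S,370,105,90,80,8,'ovs2.png')
overlay(cap('wrist'),S,250,80,150,120,5,'ovw2.png')
"
```

```text
t 35.48 tcp-cmd mm [ 0.2 -0.5 -0.3] psi 72.0 cmd [ 5.18400e-01 -3.25900e-01  1.40000e-02  7.20153e+01] F [ 0.62 -0.11 -5.07] w 40.1
```

View pics/ovs2.png

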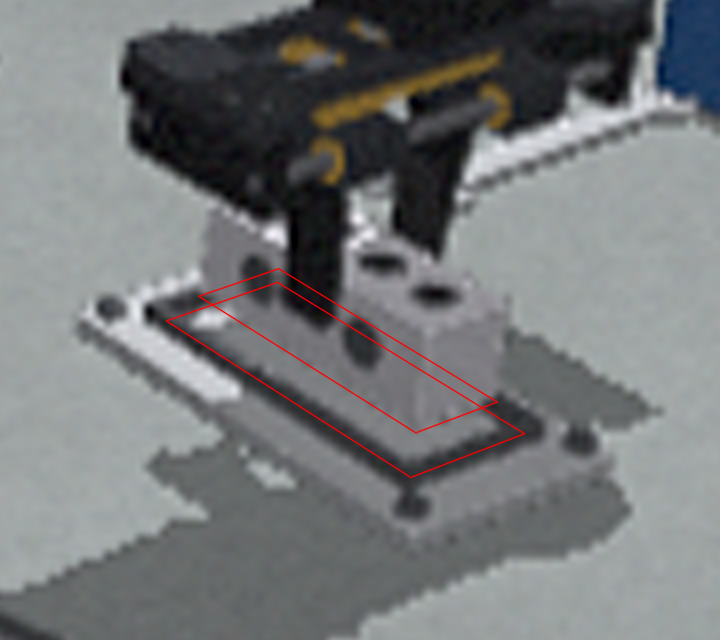

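View pics/ovw2.png

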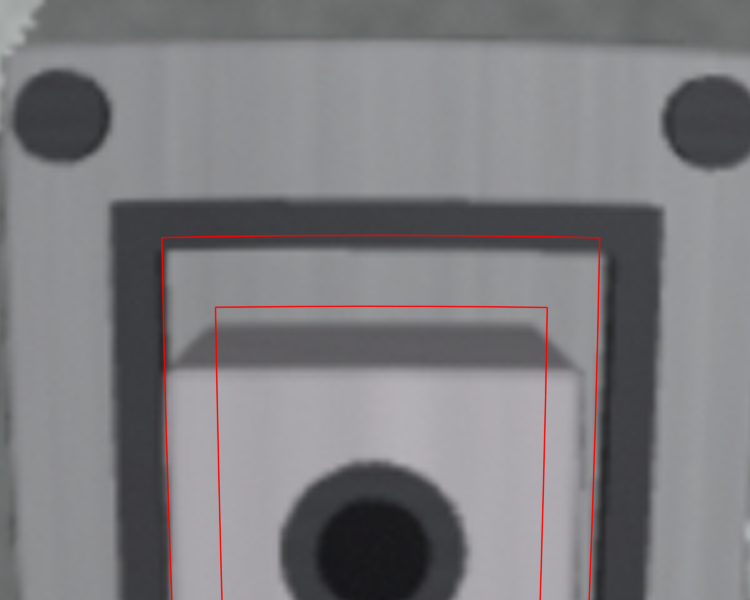

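Call:
{"name": "jog_arm", "arguments": {
  "moves": [
    [1,0.001,0.001,0.001,0,0,0],
    [1,0.001,0.002,0.002,0,0,0],
    [1,0.001,0.002,0.004,0,0,0],
    [1,0.001,0.002,0.006,0,0,0],
    [1,0.001,0.002,0.008,0,0,0],
    [1,0.001,0.002,0.01,0,0,0],
    [1,0.001,0.002,0.011,0,0,0],
    [1,0.001,0.002,0.012,0,0,0],
    [1,0.001,0.002,0.012,0,0,0],
    [1,0.001,0.002,0.012,0,0,0]
  ]
}}

```text
time_s: 36.42
tcp_pos: [0.5182, -0.3242, 0.0016]
ee_rot: [[-0.951, 0.309, -0.0], [0.309, 0.951, 0.0], [0.0, -0.0, -1.0]]
wrist_force: [0.4, -1.0, -5.4]
gripper_width: 0.454
```

Call:
{"name": "jog_arm", "arguments": {
  "moves": [
    [1,0,0,0,0,0,0],
    [1,0,0,0.001,0,0,0],
    [1,0,0,0.001,0,0,0],
    [1,0,0,0.001,0,0,0],
    [1,0,0,0.001,0,0,0],
    [1,0,0,0.001,0,0,0],
    [1,0,0,0.001,0,0,0],
    [1,0,0,0.001,0,0,0],
    [1,0,0,0.001,0,0,0],
    [1,0,0,0.001,0,0,0]
  ]
}}

```text
time_s: 37.25
tcp_pos: [0.5182, -0.3242, 0.0006]
ee_rot: [[-0.951, 0.309, -0.0], [0.309, 0.951, -0.0], [0.0, -0.0, -1.0]]
wrist_force: [-1.3, 0.3, -5.0]
gripper_width: 0.456
```

Call:
{"name": "jog_arm", "arguments": {
  "moves": [
    [1,0,0,0,0,0,0],
    [1,0,0,0.001,0,0,0],
    [1,0,0,0.001,0,0,0],
    [1,0,0,0.001,0,0,0],
    [1,0,0,0.001,0,0,0],
    [1,0,0,0.001,0,0,0],
    [1,0,0,0.001,0,0,0],
    [1,0,0,0.001,0,0,0],
    [1,0,0,0.001,0,0,0],
    [1,0,0,0.001,0,0,0]
  ]
}}

```text
time_s: 38.08
tcp_pos: [0.5182, -0.3241, -0.0004]
ee_rot: [[-0.951, 0.309, -0.0], [0.309, 0.951, -0.0], [-0.0, -0.0, -1.0]]
wrist_force: [-0.2, 0.4, -4.7]
gripper_width: 0.457
```

Not yet in contact; one more millimetre.

Call:
{"name": "jog_arm", "arguments": {
  "moves": [
    [1,0,0,0,0,0,0],
    [1,0,0,0.001,0,0,0],
    [1,0,0,0.001,0,0,0],
    [1,0,0,0.001,0,0,0],
    [1,0,0,0.001,0,0,0],
    [1,0,0,0.001,0,0,0],
    [1,0,0,0.001,0,0,0],
    [1,0,0,0.001,0,0,0],
    [1,0,0,0.001,0,0,0],
    [1,0,0,0.001,0,0,0]
  ]
}}

```text
time_s: 38.92
tcp_pos: [0.5182, -0.3242, -0.0004]
ee_rot: [[-0.951, 0.309, 0.0], [0.309, 0.951, -0.0], [-0.0, -0.0, -1.0]]
wrist_force: [-2.2, 1.8, 6.6]
gripper_width: 0.452
```

```bash
python3 -c "
from h import *
d=load();p=np.array(d[:3])+R2(d[3])@[.001,.002,.015];json.dump(list(p)+[d[3]],open('cmd.json','w'))
chk();crop(cap('wrist'),230,80,190,120,4,'w17.png')
"
```

```text
t 38.92 tcp-cmd mm [ 0.2 -0.5  0.6] psi 72.01 cmd [ 5.18000e-01 -3.23700e-01 -1.00000e-03  7.20153e+01] F [-2.18  1.81  6.6 ] w 39.4
```

View pics/w17.png

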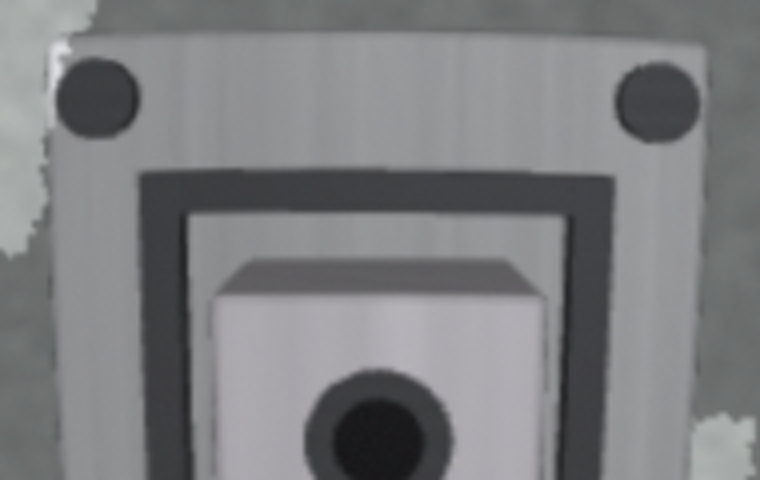

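Call:
{"name": "jog_arm", "arguments": {
  "moves": [
    [0.3,0,0,0,0,0,0],
    [0.1,0,0,0,0,0,0],
    [-0.1,0,0,0,0,0,0],
    [-0.3,0,0,0,0,0,0],
    [-0.5,0,0,0,0,0,0],
    [-0.6,0,0,-0.003,0,0,0],
    [-0.6,0,0,-0.01,0,0,0],
    [-0.6,0,0,-0.025,0,0,0],
    [-0.6,0,0,-0.045,0,0,0],
    [-0.6,0,0,-0.065,0,0,0]
  ]
}}

```text
time_s: 39.8
tcp_pos: [0.5181, -0.3242, 0.0645]
ee_rot: [[-0.951, 0.309, -0.0], [0.309, 0.951, -0.0], [0.0, -0.0, -1.0]]
wrist_force: [-0.0, -0.5, 0.3]
gripper_width: 0.792
```

Call:
{"name": "jog_arm", "arguments": {
  "moves": [
    [-0.6,0,0,-0.02,0,0,0],
    [-0.6,0,0,-0.04,0,0,0],
    [-0.6,0,0,-0.06,0,0,0],
    [-0.6,0,0,-0.08,0,0,0],
    [-0.6,0,0,-0.1,0,0,0],
    [-0.6,0,0,-0.115,0,0,0],
    [-0.6,0,0,-0.124,0,0,0],
    [-0.6,0,0,-0.126,0,0,0],
    [-0.6,0,0,-0.126,0,0,0],
    [-0.6,0,0,-0.126,0,0,0]
  ]
}}

```text
time_s: 40.63
tcp_pos: [0.5176, -0.3238, 0.1886]
ee_rot: [[-0.951, 0.309, -0.002], [0.309, 0.951, 0.001], [0.002, 0.0, -1.0]]
wrist_force: [-0.3, 0.1, -0.7]
gripper_width: 0.803
```

```bash
python3 -c "
from h import *
d=load();d[2]=.19;json.dump(d,open('cmd.json','w'))
chk();crop(cap('wrist'),150,60,350,200,2,'w18.png');crop(cap('side'),370,105,90,80,8,'s18.png')
plan(-1,(.51,-.06,.19,125),(.4906,.2855,.19,178.7))
"|grep -v '\[\['
```

```text
t 40.63 tcp-cmd mm [-0.4 -0.1 -1.4] psi 71.98 cmd [ 0.518  -0.3237  0.19   72.0153] F [-0.34  0.08 -0.66] w 69.8
shift [0.089 0.248 0.   ] turn -0.925
shift [-0.183  0.294  0.   ] turn -0.937
```

View pics/s18.png

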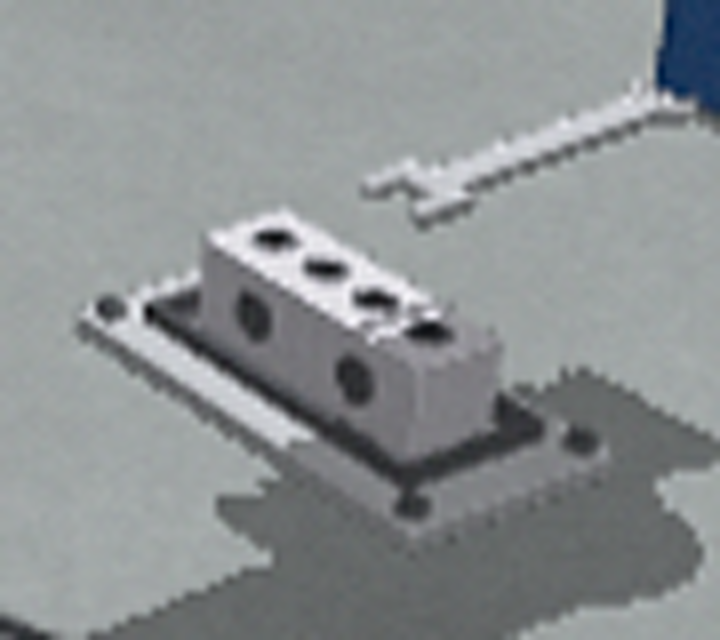

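View pics/w18.png

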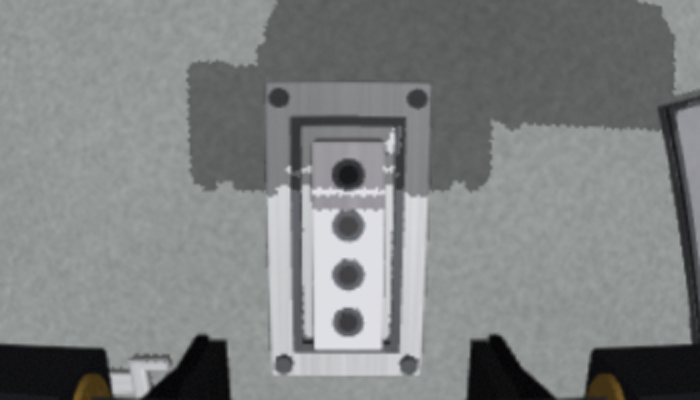

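Call:
{"name": "jog_arm", "arguments": {
  "moves": [
    [-0.6,0.005,0.012,0,0,0,-0.05],
    [-0.6,0.013,0.036,0,0,0,-0.14],
    [-0.6,0.022,0.062,0,0,0,-0.23],
    [-0.6,0.032,0.089,0,0,0,-0.33],
    [-0.6,0.042,0.116,0,0,0,-0.43],
    [-0.6,0.052,0.143,0,0,0,-0.53],
    [-0.6,0.061,0.17,0,0,0,-0.63],
    [-0.6,0.071,0.197,0,0,0,-0.73],
    [-0.6,0.08,0.223,0,0,0,-0.83],
    [-0.6,0.089,0.248,0,0,0,-0.925]
  ]
}}

```text
time_s: 41.57
tcp_pos: [0.5095, -0.0594, 0.1888]
ee_rot: [[-0.816, -0.578, -0.002], [-0.578, 0.816, -0.0], [0.001, 0.001, -1.0]]
wrist_force: [0.2, -0.4, -0.8]
gripper_width: 0.799
```

Call:
{"name": "jog_arm", "arguments": {
  "moves": [
    [-0.4,-0.018,0.029,0,0,0,-0.1],
    [-0.2,-0.038,0.061,0,0,0,-0.2],
    [-0.1,-0.058,0.093,0,0,0,-0.3],
    [-0.1,-0.078,0.125,0,0,0,-0.4],
    [-0.1,-0.098,0.157,0,0,0,-0.5],
    [-0.1,-0.118,0.19,0,0,0,-0.6],
    [-0.1,-0.138,0.222,0,0,0,-0.7],
    [-0.1,-0.158,0.254,0,0,0,-0.8],
    [-0.1,-0.174,0.28,0,0,0,-0.88],
    [-0.1,-0.183,0.294,0,0,0,-0.937]
  ]
}}

```text
time_s: 42.4
tcp_pos: [0.4908, 0.2881, 0.1884]
ee_rot: [[-0.017, -1.0, -0.001], [-1.0, 0.017, -0.001], [0.001, 0.001, -1.0]]
wrist_force: [0.5, -0.1, 0.5]
gripper_width: 0.548
```

```bash
python3 -c "
from h import *
chk();c=cap('wrist');chk();print(proj(c,[[.4904,.2853,.096],[.4905,.3603,.109]]));cv2.imwrite('pics/w19.png',c['frame'][:,:,::-1]);print(load())
"|grep -v '\[\['
```

```text
t 42.4 tcp-cmd mm [-0.3  2.6 -1.6] psi 179.05 cmd [  0.4911   0.2854   0.19   178.7   ] F [ 0.46 -0.15  0.46] w 47.7
t 42.45 tcp-cmd mm [ 0.   4.2 -1.8] psi 179.2 cmd [  0.4911   0.2854   0.19   178.7   ] F [2.25 0.63 1.71] w 48.4
 [325.63032612 264.86561998]]
[0.49113439798591674, 0.2854165575419526, 0.19, 178.7]
```

View pics/w19.png

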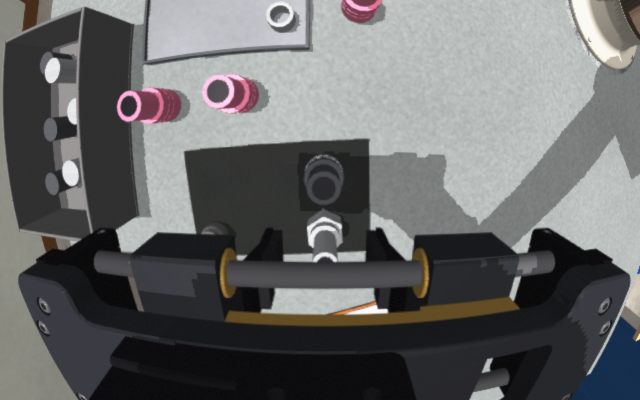

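Call:
{"name": "jog_arm", "arguments": {
  "moves": [
    [-0.1,0,0.001,0,0,0,0],
    [-0.1,0,0.001,0.01,0,0,0],
    [-0.1,0,0.001,0.028,0,0,0],
    [-0.1,0,0.001,0.048,0,0,0],
    [-0.1,0,0.001,0.068,0,0,0],
    [-0.1,0,0.001,0.086,0,0,0],
    [-0.1,0,0.001,0.1,0,0,0],
    [-0.1,0,0.001,0.108,0,0,0],
    [-0.1,0,0.001,0.11,0,0,0],
    [-0.1,0,0.001,0.11,0,0,0]
  ]
}}

```text
time_s: 43.28
tcp_pos: [0.4904, 0.2839, 0.0791]
ee_rot: [[-0.024, -1.0, -0.001], [-1.0, 0.024, -0.001], [0.001, 0.001, -1.0]]
wrist_force: [-0.7, -0.9, 0.3]
gripper_width: 0.553
```

Call:
{"name": "jog_arm", "arguments": {
  "moves": [
    [-0.1,0,0,0.003,0,0,0],
    [-0.1,0,0,0.01,0,0,0],
    [-0.1,0,0,0.018,0,0,0],
    [-0.1,0,0,0.026,0,0,0],
    [-0.1,0,0,0.033,0,0,0],
    [-0.1,0,0,0.038,0,0,0],
    [-0.1,0,0,0.041,0,0,0],
    [-0.1,0,0,0.041,0,0,0],
    [-0.1,0,0,0.041,0,0,0],
    [-0.1,0,0,0.041,0,0,0]
  ]
}}

```text
time_s: 44.12
tcp_pos: [0.4908, 0.2853, 0.0389]
ee_rot: [[-0.023, -1.0, 0.001], [-1.0, 0.023, 0.0], [-0.0, -0.001, -1.0]]
wrist_force: [0.6, -0.2, 0.8]
gripper_width: 0.551
```

Call:
{"name": "jog_arm", "arguments": {
  "moves": [
    [0.1,0,0,0,0,0,0],
    [0.3,0,0,0,0,0,0],
    [0.6,0,0,0,0,0,0],
    [1,0,0,0,0,0,0],
    [1,0,0,0,0,0,0],
    [1,0,0,0,0,0,0],
    [1,0,0,0,0,0,0],
    [1,0,0,-0.002,0,0,0],
    [1,0,0,-0.005,0,0,0],
    [1,0,0,-0.01,0,0,0]
  ]
}}

```text
time_s: 44.95
tcp_pos: [0.4893, 0.2842, 0.0477]
ee_rot: [[-0.024, -1.0, -0.003], [-1.0, 0.024, -0.002], [0.002, 0.003, -1.0]]
wrist_force: [0.0, 0.3, -3.2]
gripper_width: 0.386
```

```bash
python3 -c "
from h import *
d=load();p=np.array(d[:3])+R2(d[3])@[0,.001,.141];json.dump(list(p)+[d[3]],open('cmd.json','w'))
chk();crop(cap('side'),200,180,130,110,5,'s20.png')
plan(-1,(*p[:2],.187,178.7),(.588,.044,.187,178.7),(.588,.044,.056,178.7))
"|grep -v '\[\['
```

```text
t 44.95 tcp-cmd mm [-0.8 -1.3 -1.3] psi 178.65 cmd [4.901e-01 2.854e-01 4.900e-02 1.787e+02] F [ 0.    0.32 -3.19] w 33.5
shift [ 0.     0.    -0.138] turn -0.0
shift [ 0.239 -0.103  0.   ] turn -0.0
shift [ 0.    -0.     0.131] turn -0.0
```

View pics/s20.png

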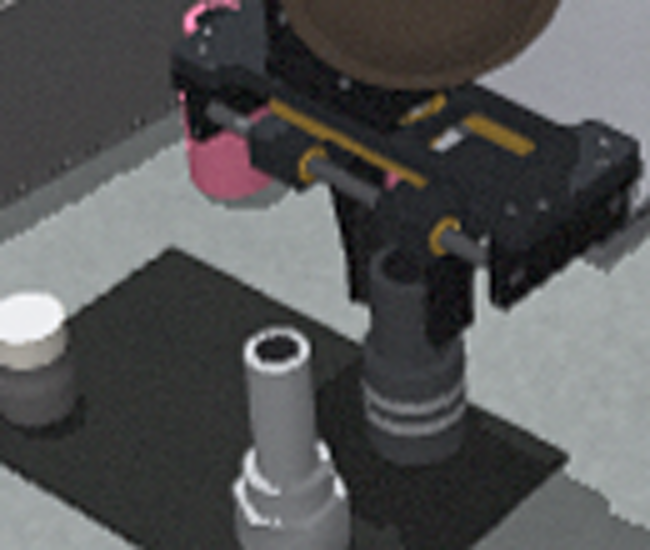

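Call:
{"name": "jog_arm", "arguments": {
  "moves": [
    [1,0,0,-0.008,0,0,0],
    [1,0,0,-0.022,0,0,0],
    [1,0,0,-0.038,0,0,0],
    [1,0,0,-0.055,0,0,0],
    [1,0,0,-0.072,0,0,0],
    [1,0,0,-0.09,0,0,0],
    [1,0,0,-0.107,0,0,0],
    [1,0,0,-0.123,0,0,0],
    [1,0,0,-0.134,0,0,0],
    [1,0,0,-0.138,0,0,0]
  ]
}}

```text
time_s: 45.83
tcp_pos: [0.4912, 0.2856, 0.1893]
ee_rot: [[-0.023, -1.0, 0.003], [-1.0, 0.023, 0.003], [-0.003, -0.003, -1.0]]
wrist_force: [-0.2, 1.0, -2.7]
gripper_width: 0.386
```

Call:
{"name": "jog_arm", "arguments": {
  "moves": [
    [1,0.01,-0.004,0,0,0,0],
    [1,0.032,-0.014,0,0,0,0],
    [1,0.062,-0.027,0,0,0,0],
    [1,0.094,-0.04,0,0,0,0],
    [1,0.126,-0.054,0,0,0,0],
    [1,0.158,-0.068,0,0,0,0],
    [1,0.19,-0.082,0,0,0,0],
    [1,0.216,-0.093,0,0,0,0],
    [1,0.233,-0.1,0,0,0,0],
    [1,0.239,-0.103,0,0,0,0]
  ]
}}

```text
time_s: 46.67
tcp_pos: [0.5876, 0.0402, 0.1852]
ee_rot: [[-0.027, -1.0, -0.003], [-1.0, 0.027, -0.001], [0.001, 0.003, -1.0]]
wrist_force: [-0.1, 0.8, -3.1]
gripper_width: 0.382
```

Call:
{"name": "jog_arm", "arguments": {
  "moves": [
    [1,0,0,0,0,0,0],
    [1,0,0,0.01,0,0,0],
    [1,0,0,0.028,0,0,0],
    [1,0,0,0.047,0,0,0],
    [1,0,0,0.067,0,0,0],
    [1,0,0,0.087,0,0,0],
    [1,0,0,0.105,0,0,0],
    [1,0,0,0.12,0,0,0],
    [1,0,0,0.128,0,0,0],
    [1,0,0,0.131,0,0,0]
  ]
}}

```text
time_s: 47.5
tcp_pos: [0.5862, 0.0444, 0.0534]
ee_rot: [[-0.022, -1.0, -0.004], [-1.0, 0.022, -0.001], [0.001, 0.004, -1.0]]
wrist_force: [0.3, -0.1, -2.6]
gripper_width: 0.382
```

Call:
{"name": "jog_arm", "arguments": {
  "moves": [
    [1,0,0,0,0,0,0],
    [1,0,0,0,0,0,0],
    [1,0,0,0.001,0,0,0],
    [1,0,0,0.003,0,0,0],
    [1,0,0,0.005,0,0,0],
    [1,0,0,0.006,0,0,0],
    [1,0,0,0.007,0,0,0],
    [1,0,0,0.008,0,0,0],
    [1,0,0,0.008,0,0,0],
    [1,0,0,0.008,0,0,0]
  ]
}}

```text
time_s: 48.33
tcp_pos: [0.5879, 0.0437, 0.0476]
ee_rot: [[-0.023, -1.0, -0.0], [-1.0, 0.023, -0.0], [0.0, 0.0, -1.0]]
wrist_force: [0.8, 0.3, -3.2]
gripper_width: 0.382
```

```bash
python3 -c "
from h import *
d=load();d[2]-=.008;json.dump(d,open('cmd.json','w'));chk()
S=[circ(.5885,.044,.105,.017),circ(.5885,.044,.013,.022)]
overlay(cap('side'),S,270,110,100,110,6,'s21.png')
"
```

```text
t 48.33 tcp-cmd mm [ 0.2 -0.5 -0.4] psi 178.68 cmd [5.877e-01 4.420e-02 4.800e-02 1.787e+02] F [ 0.79  0.29 -3.16] w 33.2
```

View pics/s21.png

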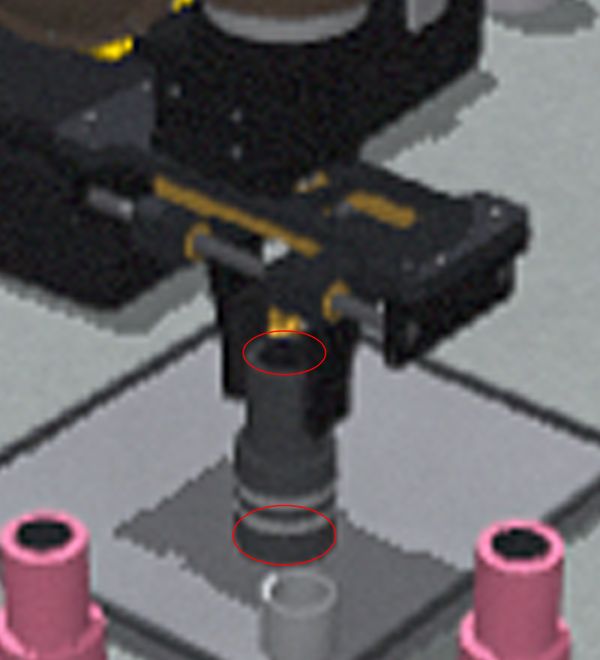

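Aligned over its old spot; lower to contact.

Call:
{"name": "jog_arm", "arguments": {
  "moves": [
    [1,0,0,0,0,0,0],
    [1,0,0,0.001,0,0,0],
    [1,0,0,0.001,0,0,0],
    [1,0,0,0.001,0,0,0],
    [1,0,0,0.001,0,0,0],
    [1,0,0,0.001,0,0,0],
    [1,0,0,0.001,0,0,0],
    [1,0,0,0.001,0,0,0],
    [1,0,0,0.001,0,0,0],
    [1,0,0,0.001,0,0,0]
  ]
}}

```text
time_s: 49.22
tcp_pos: [0.5883, 0.0438, 0.047]
ee_rot: [[-0.023, -1.0, 0.001], [-1.0, 0.023, 0.0], [-0.0, -0.001, -1.0]]
wrist_force: [0.6, 0.1, 0.6]
gripper_width: 0.385
```

```bash
python3 -c "
from h import *
for i in range(1): chk()"
```

```text
t 49.22 tcp-cmd mm [ 0.6 -0.4 -1. ] psi 178.7 cmd [5.877e-01 4.420e-02 4.800e-02 1.787e+02] F [0.56 0.12 0.55] w 33.5
```

Call:
{"name": "jog_arm", "arguments": {
  "moves": [
    [0.3,0,0,0,0,0,0],
    [0.1,0,0,0,0,0,0],
    [-0.1,0,0,0,0,0,0],
    [-0.3,0,0,0,0,0,0],
    [-0.3,0,0,0,0,0,0],
    [-0.3,0,0,-0.005,0,0,0],
    [-0.3,0,0,-0.015,0,0,0],
    [-0.3,0,0,-0.035,0,0,0],
    [-0.3,0,0,-0.055,0,0,0],
    [-0.3,0,0,-0.075,0,0,0]
  ]
}}

```text
time_s: 50.05
tcp_pos: [0.5881, 0.0437, 0.1235]
ee_rot: [[-0.023, -1.0, 0.001], [-1.0, 0.023, -0.0], [0.0, -0.001, -1.0]]
wrist_force: [-1.0, -0.4, -0.5]
gripper_width: 0.646
```

```bash
python3 -c "
from h import *
d=load();d[2]=.122;json.dump(d,open('cmd.json','w'));chk()
plan(-1,(.535,.2,.192,178.7),(.4905,.3603,.192,178.7))
"|grep -v '\[\['
```

```text
t 50.05 tcp-cmd mm [ 0.4 -0.5  1.5] psi 178.69 cmd [5.877e-01 4.420e-02 1.220e-01 1.787e+02] F [-0.97 -0.4  -0.55] w 56.2
shift [-0.155  0.056 -0.07 ] turn -0.0
shift [-0.159  0.048  0.   ] turn -0.0
```

Call:
{"name": "jog_arm", "arguments": {
  "moves": [
    [-0.3,0,0,-0.02,0,0,0],
    [-0.3,0,0,-0.04,0,0,0],
    [-0.3,0,0,-0.058,0,0,0],
    [-0.3,-0.005,0.002,-0.068,0,0,0],
    [-0.3,-0.02,0.007,-0.07,0,0,0],
    [-0.3,-0.045,0.016,-0.07,0,0,0],
    [-0.3,-0.072,0.026,-0.07,0,0,0],
    [-0.3,-0.1,0.036,-0.07,0,0,0],
    [-0.3,-0.128,0.046,-0.07,0,0,0],
    [-0.3,-0.155,0.056,-0.07,0,0,0]
  ]
}}

```text
time_s: 50.88
tcp_pos: [0.5346, 0.2014, 0.192]
ee_rot: [[-0.023, -1.0, 0.0], [-1.0, 0.023, 0.0], [-0.0, -0.0, -1.0]]
wrist_force: [0.3, -0.2, -1.1]
gripper_width: 0.654
```

Call:
{"name": "jog_arm", "arguments": {
  "moves": [
    [-0.3,-0.027,0.008,0,0,0,0],
    [-0.3,-0.054,0.016,0,0,0,0],
    [-0.3,-0.08,0.024,0,0,0,0],
    [-0.3,-0.105,0.032,0,0,0,0],
    [-0.3,-0.127,0.038,0,0,0,0],
    [-0.3,-0.144,0.043,0,0,0,0],
    [-0.3,-0.154,0.046,0,0,0,0],
    [-0.3,-0.159,0.048,0,0,0,0],
    [-0.3,-0.159,0.048,0,0,0,0],
    [-0.3,-0.159,0.048,0,0,0,0]
  ]
}}

```text
time_s: 51.72
tcp_pos: [0.4911, 0.3595, 0.1917]
ee_rot: [[-0.023, -1.0, -0.0], [-1.0, 0.023, -0.0], [0.0, 0.0, -1.0]]
wrist_force: [0.3, -0.9, 0.3]
gripper_width: 0.649
```

```bash
python3 -c "
from h import *
chk();c=cap('wrist');crop(c,200,100,250,200,3,'w22.png')
"
```

```text
t 51.72 tcp-cmd mm [ 0.3 -0.9 -0.3] psi 178.67 cmd [  0.4908   0.3604   0.192  178.7   ] F [ 0.35 -0.85  0.29] w 56.5
```

View pics/w22.png

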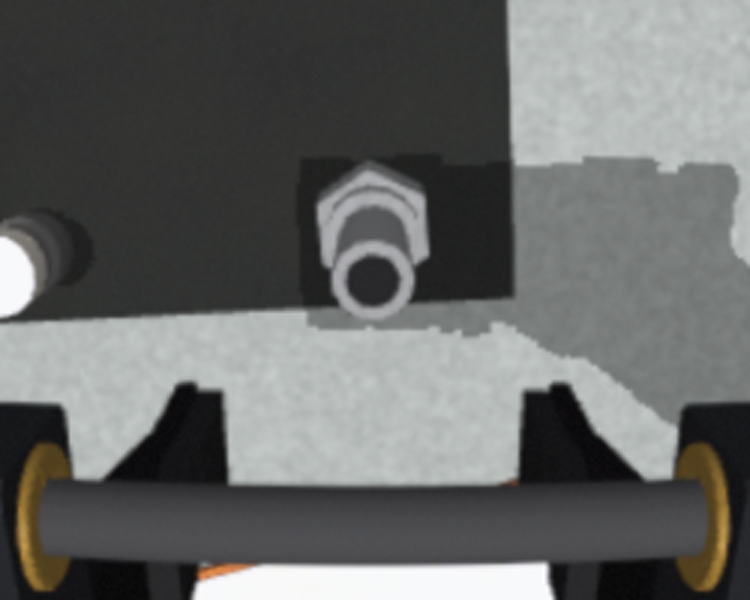

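Call:
{"name": "jog_arm", "arguments": {
  "moves": [
    [-0.3,0,0,0.006,0,0,0],
    [-0.3,0,0,0.02,0,0,0],
    [-0.3,0,0,0.04,0,0,0],
    [-0.3,0,0,0.06,0,0,0],
    [-0.3,0,0,0.08,0,0,0],
    [-0.3,0,0,0.1,0,0,0],
    [-0.3,0,0,0.118,0,0,0],
    [-0.3,0,0,0.132,0,0,0],
    [-0.3,0,0,0.14,0,0,0],
    [-0.3,0,0,0.143,0,0,0]
  ]
}}

```text
time_s: 52.6
tcp_pos: [0.4908, 0.3586, 0.0469]
ee_rot: [[-0.024, -1.0, -0.002], [-1.0, 0.024, -0.002], [0.002, 0.002, -1.0]]
wrist_force: [0.4, -0.3, -0.1]
gripper_width: 0.648
```

Call:
{"name": "jog_arm", "arguments": {
  "moves": [
    [-0.3,0,0,0,0,0,0],
    [-0.1,0,0,0,0,0,0],
    [0.1,0,0,0,0,0,0],
    [0.3,0,0,0,0,0,0],
    [0.5,0,0,0,0,0,0],
    [1,0,0,0,0,0,0],
    [1,0,0,0,0,0,0],
    [1,0,0,0,0,0,0],
    [1,0,0,0,0,0,0],
    [1,0,0,-0.002,0,0,0]
  ]
}}

```text
time_s: 53.43
tcp_pos: [0.4906, 0.3596, 0.0499]
ee_rot: [[-0.023, -1.0, -0.001], [-1.0, 0.023, -0.001], [0.001, 0.001, -1.0]]
wrist_force: [-0.5, -0.9, -4.6]
gripper_width: 0.29
```

Call:
{"name": "jog_arm", "arguments": {
  "moves": [
    [1,0,0,-0.005,0,0,0],
    [1,0,0,-0.015,0,0,0],
    [1,0,0,-0.03,0,0,0],
    [1,0,0,-0.048,0,0,0],
    [1,0,0,-0.068,0,0,0],
    [1,0,0,-0.09,0,0,0],
    [1,0,0,-0.112,0,0,0],
    [1,0,0,-0.132,0,0,0],
    [1,0,0,-0.145,0,0,0],
    [1,0,0,-0.149,0,0,0]
  ]
}}

```text
time_s: 54.27
tcp_pos: [0.4922, 0.3608, 0.2032]
ee_rot: [[-0.023, -1.0, 0.004], [-1.0, 0.023, 0.004], [-0.004, -0.004, -1.0]]
wrist_force: [0.8, 0.3, -3.0]
gripper_width: 0.288
```

```bash
python3 -c "
from h import *
d=load();d[2]=.2;json.dump(d,open('cmd.json','w'));chk()
crop(cap('side'),170,110,140,140,5,'s23.png')
plan(-1,(.54,.18,.2,178.7),(.587,-.015,.2,178.7),(.587,-.015,.066,178.7))
"|grep -v '\[\['
```

```text
t 54.27 tcp-cmd mm [1.4 0.4 3.2] psi 178.7 cmd [  0.4908   0.3604   0.2    178.7   ] F [ 0.81  0.28 -2.97] w 25.0
shift [ 0.179 -0.053  0.   ] turn -0.0
shift [ 0.194 -0.052  0.   ] turn -0.0
shift [0.    0.    0.134] turn -0.0
```

View pics/s23.png

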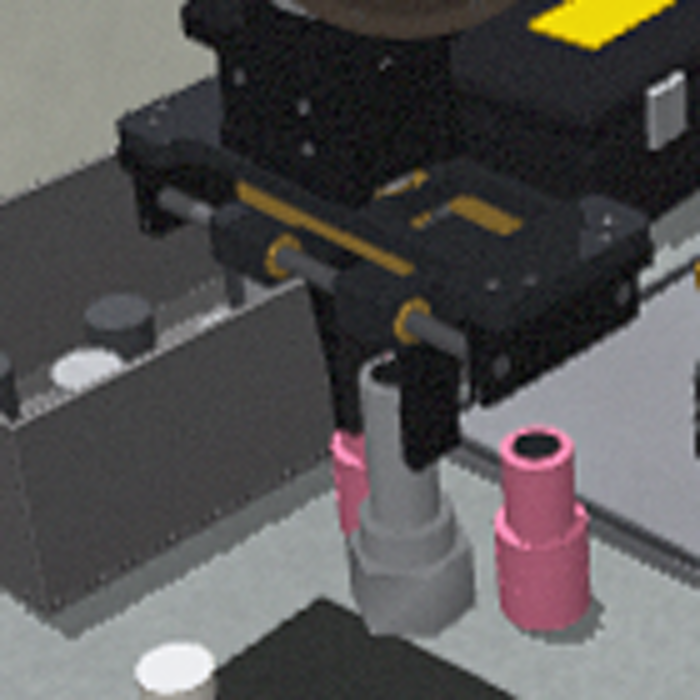

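Call:
{"name": "jog_arm", "arguments": {
  "moves": [
    [1,0.006,-0.002,0,0,0,0],
    [1,0.02,-0.006,0,0,0,0],
    [1,0.038,-0.011,0,0,0,0],
    [1,0.058,-0.017,0,0,0,0],
    [1,0.078,-0.023,0,0,0,0],
    [1,0.098,-0.029,0,0,0,0],
    [1,0.118,-0.035,0,0,0,0],
    [1,0.138,-0.041,0,0,0,0],
    [1,0.158,-0.047,0,0,0,0],
    [1,0.179,-0.053,0,0,0,0]
  ]
}}

```text
time_s: 55.15
tcp_pos: [0.5393, 0.1772, 0.1981]
ee_rot: [[-0.024, -1.0, -0.003], [-1.0, 0.024, -0.002], [0.002, 0.003, -1.0]]
wrist_force: [1.3, 0.2, -2.9]
gripper_width: 0.292
```

Call:
{"name": "jog_arm", "arguments": {
  "moves": [
    [1,0.022,-0.006,0,0,0,0],
    [1,0.044,-0.012,0,0,0,0],
    [1,0.068,-0.018,0,0,0,0],
    [1,0.092,-0.025,0,0,0,0],
    [1,0.116,-0.031,0,0,0,0],
    [1,0.14,-0.038,0,0,0,0],
    [1,0.162,-0.044,0,0,0,0],
    [1,0.18,-0.048,0,0,0,0],
    [1,0.191,-0.051,0,0,0,0],
    [1,0.194,-0.052,0,0,0,0]
  ]
}}

```text
time_s: 55.98
tcp_pos: [0.5868, -0.0178, 0.1983]
ee_rot: [[-0.026, -1.0, -0.003], [-1.0, 0.026, -0.001], [0.001, 0.003, -1.0]]
wrist_force: [0.7, 0.0, -3.1]
gripper_width: 0.288
```

Call:
{"name": "jog_arm", "arguments": {
  "moves": [
    [1,0,0,0,0,0,0],
    [1,0,0,0.006,0,0,0],
    [1,0,0,0.022,0,0,0],
    [1,0,0,0.042,0,0,0],
    [1,0,0,0.062,0,0,0],
    [1,0,0,0.084,0,0,0],
    [1,0,0,0.104,0,0,0],
    [1,0,0,0.12,0,0,0],
    [1,0,0,0.131,0,0,0],
    [1,0,0,0.134,0,0,0]
  ]
}}

```text
time_s: 56.82
tcp_pos: [0.5859, -0.0145, 0.0632]
ee_rot: [[-0.022, -1.0, -0.004], [-1.0, 0.022, -0.001], [0.001, 0.004, -1.0]]
wrist_force: [-0.7, 1.2, -3.1]
gripper_width: 0.29
```

Call:
{"name": "jog_arm", "arguments": {
  "moves": [
    [1,0,0,0,0,0,0],
    [1,0,0,0,0,0,0],
    [1,0,0,0.001,0,0,0],
    [1,0,0,0.003,0,0,0],
    [1,0,0,0.005,0,0,0],
    [1,0,0,0.006,0,0,0],
    [1,0,0,0.007,0,0,0],
    [1,0,0,0.007,0,0,0],
    [1,0,0,0.007,0,0,0],
    [1,0,0,0.007,0,0,0]
  ]
}}

```text
time_s: 57.65
tcp_pos: [0.5877, -0.0153, 0.0587]
ee_rot: [[-0.023, -1.0, 0.0], [-1.0, 0.023, -0.0], [0.0, -0.0, -1.0]]
wrist_force: [-0.2, 0.5, -2.5]
gripper_width: 0.289
```

```bash
python3 -c "
from h import *
d=load();d[2]-=.007;json.dump(d,open('cmd.json','w'));chk()
S=[circ(.587,-.015,.118,.013),circ(.587,-.015,.013,.024)]
overlay(cap('side'),S,270,110,100,110,6,'s24.png')
"
```

```text
t 57.65 tcp-cmd mm [ 0.3 -0.5 -0.3] psi 178.68 cmd [ 5.873e-01 -1.480e-02  5.900e-02  1.787e+02] F [-0.17  0.46 -2.47] w 25.1
```

View pics/s24.png

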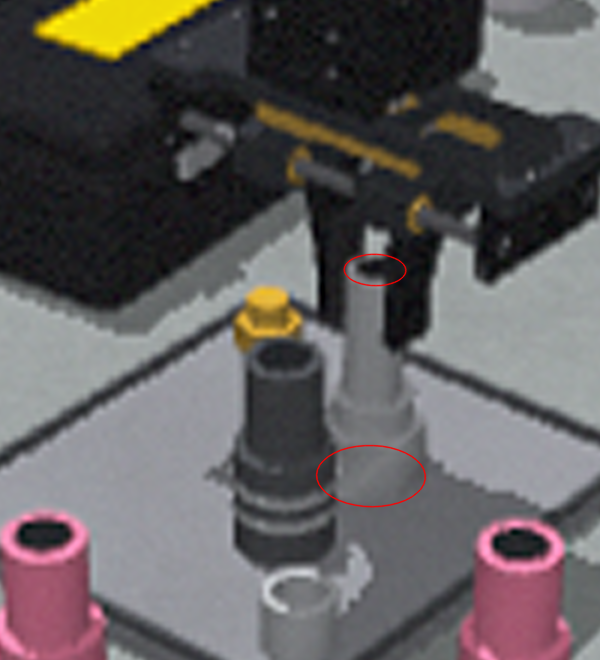

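Call:
{"name": "jog_arm", "arguments": {
  "moves": [
    [1,0,0,0,0,0,0],
    [1,0,0,0.001,0,0,0],
    [1,0,0,0.001,0,0,0],
    [1,0,0,0.001,0,0,0],
    [1,0,0,0.001,0,0,0],
    [1,0,0,0.001,0,0,0],
    [1,0,0,0.001,0,0,0],
    [1,0,0,0.001,0,0,0],
    [1,0,0,0.001,0,0,0],
    [1,0,0,0.001,0,0,0]
  ]
}}

```text
time_s: 58.53
tcp_pos: [0.5876, -0.0153, 0.0576]
ee_rot: [[-0.023, -1.0, -0.0], [-1.0, 0.023, 0.0], [0.0, 0.0, -1.0]]
wrist_force: [0.4, 0.6, -3.4]
gripper_width: 0.292
```

Call:
{"name": "jog_arm", "arguments": {
  "moves": [
    [1,0,0,0,0,0,0],
    [1,0,0,0.001,0,0,0],
    [1,0,0,0.001,0,0,0],
    [1,0,0,0.001,0,0,0],
    [1,0,0,0.001,0,0,0],
    [1,0,0,0.001,0,0,0],
    [1,0,0,0.001,0,0,0],
    [1,0,0,0.001,0,0,0],
    [1,0,0,0.001,0,0,0],
    [1,0,0,0.001,0,0,0]
  ]
}}

```text
time_s: 59.37
tcp_pos: [0.5878, -0.0153, 0.057]
ee_rot: [[-0.023, -1.0, 0.001], [-1.0, 0.023, -0.0], [0.0, -0.001, -1.0]]
wrist_force: [-1.6, 0.2, 2.3]
gripper_width: 0.292
```

Contact. Release and retreat upward.

Call:
{"name": "jog_arm", "arguments": {
  "moves": [
    [0.5,0,0,0,0,0,0],
    [0.3,0,0,0,0,0,0],
    [0.1,0,0,0,0,0,0],
    [-0.1,0,0,0,0,0,0],
    [-0.3,0,0,0,0,0,0],
    [-0.3,0,0,-0.005,0,0,0],
    [-0.3,0,0,-0.015,0,0,0],
    [-0.3,0,0,-0.035,0,0,0],
    [-0.3,0,0,-0.055,0,0,0],
    [-0.3,0,0,-0.075,0,0,0]
  ]
}}

```text
time_s: 60.2
tcp_pos: [0.5878, -0.0153, 0.1334]
ee_rot: [[-0.023, -1.0, 0.001], [-1.0, 0.023, -0.0], [0.0, -0.001, -1.0]]
wrist_force: [0.3, -0.3, 0.1]
gripper_width: 0.647
```

Call:
{"name": "jog_arm", "arguments": {
  "moves": [
    [-0.3,0,0,-0.02,0,0,0],
    [-0.3,0,0,-0.04,0,0,0],
    [-0.3,0,0,-0.06,0,0,0],
    [-0.3,0,0,-0.075,0,0,0],
    [-0.3,0.01,0,-0.08,0,0,0],
    [-0.3,0.03,0.01,-0.08,0,0,0],
    [-0.3,0.055,0.02,-0.08,0,0,0],
    [-0.3,0.08,0.03,-0.08,0,0,0],
    [-0.3,0.105,0.04,-0.08,0,0,0],
    [-0.3,0.13,0.05,-0.08,0,0,0]
  ]
}}

```text
time_s: 61.03
tcp_pos: [0.5335, -0.1456, 0.2116]
ee_rot: [[-0.023, -1.0, -0.0], [-1.0, 0.023, 0.0], [-0.0, 0.0, -1.0]]
wrist_force: [0.8, 1.0, 0.0]
gripper_width: 0.653
```

Call:
{"name": "jog_arm", "arguments": {
  "moves": [
    [-0.3,0.025,0.01,0,0,0,0],
    [-0.3,0.05,0.02,0,0,0,0],
    [-0.3,0.075,0.03,0,0,0,0],
    [-0.3,0.1,0.04,0,0,0,0],
    [-0.3,0.12,0.048,0,0,0,0],
    [-0.3,0.14,0.056,0,0,0,0],
    [-0.3,0.15,0.06,0,0,0,0],
    [-0.3,0.15,0.06,0,0,0,0],
    [-0.3,0.15,0.06,0,0,0,0],
    [-0.3,0.15,0.06,0,0,0,0]
  ]
}}

```text
time_s: 61.87
tcp_pos: [0.4713, -0.2922, 0.2116]
ee_rot: [[-0.023, -1.0, -0.0], [-1.0, 0.023, 0.0], [-0.0, 0.0, -1.0]]
wrist_force: [-0.2, -0.3, -0.2]
gripper_width: 0.646
```

```bash
python3 -c "
from h import *
S=[circ(.588,-.0155,.117,.013),circ(.588,-.0155,.012,.024),circ(.5895,.044,.104,.017),circ(.5895,.044,.012,.022)]
c=cap('top');overlay(c,S,275,150,110,100,6,'f_t.png');cv2.imwrite('pics/f_top.png',c['frame'][:,:,::-1])
c=cap('side');overlay(c,S,230,140,155,105,5,'f_s.png');cv2.imwrite('pics/f_side.png',c['frame'][:,:,::-1]);print(sense()['time_s'],sense()['tcp_pos'])
"
```

```text
61.9667 [ 0.47157554 -0.29193825  0.21164396]
```

View pics/f_t.png

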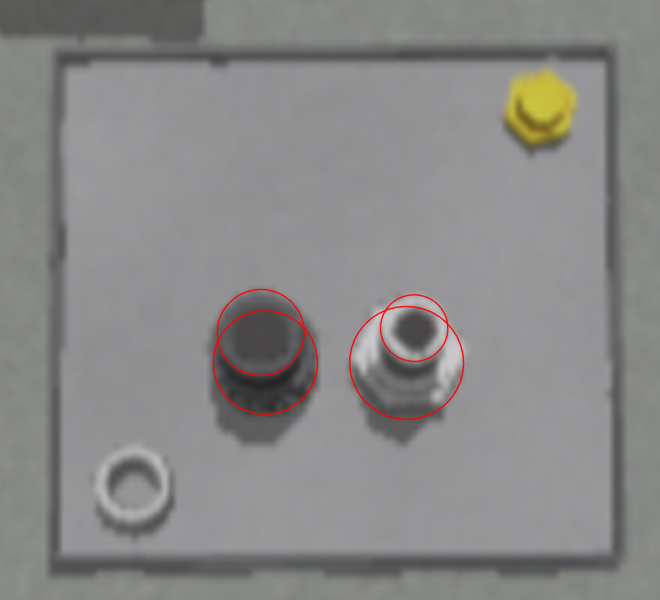

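View pics/f_s.png

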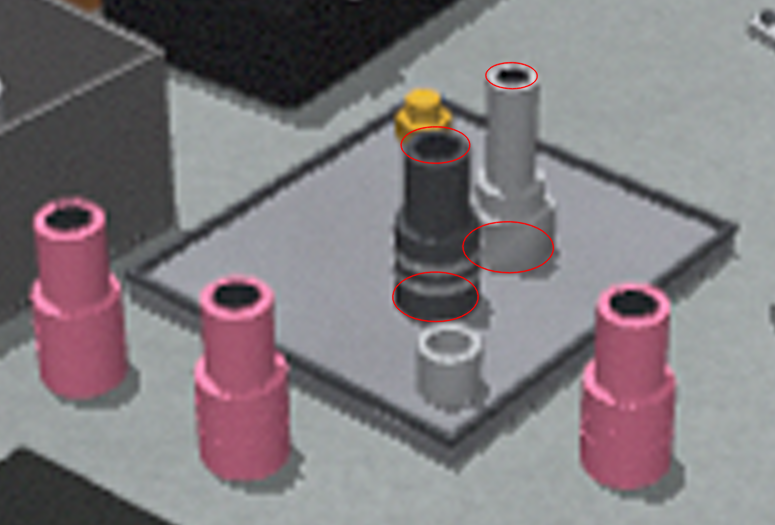

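View pics/f_side.png

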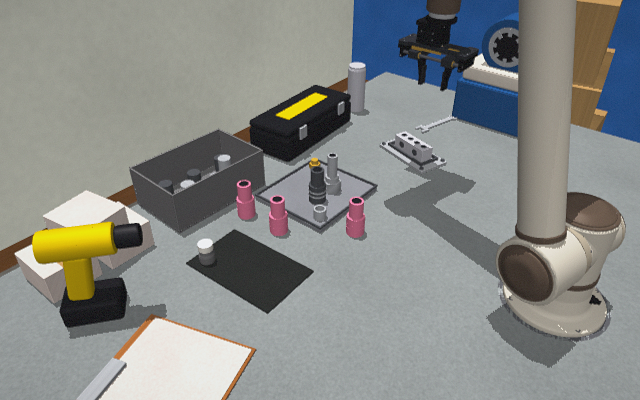

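View pics/f_top.png

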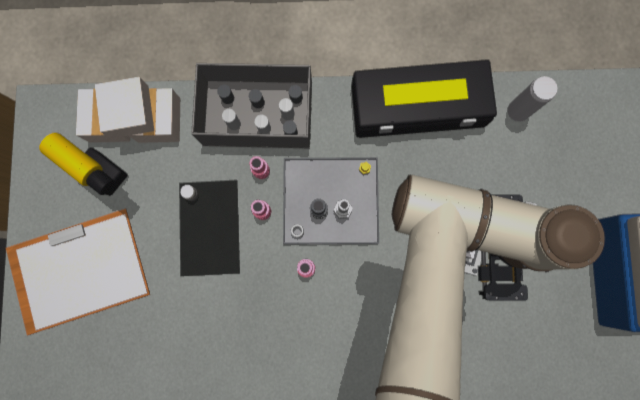

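Both parts are upright on their original spots to within about a pixel, the block is in the cradle, and the other items have not moved.

```bash
python3 -c "
from station import *
print(finish_job())"
```

```text
the job is handed in; nothing more can be done
None
```

I did the job in the order asked and handed it in at about 62 s of the 128 s. I stood the fitting and then the coupler upright on the mat and laid the block flat inside the cradle rim. Then I put the coupler and the fitting back upright on their old spots on the tray. I lowered each part until the wrist force showed contact before releasing it.

- **Last checks:** In the final top and side pictures the fitting and coupler match the outlines of their starting positions to about a pixel (2 to 3 mm). The ferrule, plug, jar and pink look-alikes have not visibly moved. The block was checked right after release: it lay flat, with the rim visible clear of it on all sides. The final side picture still shows it in the cradle. The arm ended clear of everything, and no force reading came near the limits; the highest was about 7 N.
- **Disagreement:** The pictures put the fingertips about 27 mm above the stated TCP. Lowering the TCP to 2 mm over the 12 mm tray floor gave no contact, which agrees with the pictures. I set the coupler and block grip heights from the pictures instead.

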